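Seat a drawer front in the drilling jig and close the clamp on it

TASK

Pick up the pale drawer front by its dark bar pull, lower it into the pocket of the jig and press it down past the spring rollers until you feel it sit solidly and fully home on the green bed, holding it there a moment with a firm push of about 15 N, without ramming it. Only then swing the red hinged clamp over, press its pads down on the drawer front with a moderate push, and leave it closed. Leave the other things on the bench where they are.

Things in the scene. Friction and masses are not known exactly. Their poses are not given: they have to be found in the camera images.
- front: The loose drawer front, a pale wooden board with a white-painted face, 120 (x) x 80 (y) x 18 mm (z), about 0.17 kg, lying face up, with a dark wooden bar pull 60 mm long (x), 16 mm wide (y), standing 30 mm above its upper face at its centre (top of the pull 48 mm above the underside). Origin: centre of the underside, z up. It may go into the pocket either way round.
- pull (a point): Middle of the bar pull, 36 mm above the underside of the drawer front; axes as front.
- jig: The jig, fixed to the bench: plywood base 200 (x) x 150 (y) x 10 mm; grey pocket walls 10 mm thick, upright to 29 mm above the bench, then orange lips flaring outward at 27 degrees up to about 38 mm. The pocket is 122.4 (x) x 82.4 mm (y) inside, centred on the origin. Origin: centre of the base's underside, on the bench; z up, x towards the hinge, y along the hinge axis.
- bed_top (a point): Centre of the upper face of the green bed block (116 x 56 mm) in the pocket, on which the drawer front must lie; 14 to 18 mm above the bench, differing from run to run; rigid. Axes as jig. Seat the board with a push of about 15 N (12 to 25 N); more than 45 N is ramming.
- bed: The green bed block itself, fixed in the jig; origin 14 mm below its upper face.
- clamp: The red hinged clamp, about 0.22 kg. Origin on the hinge axis, mid-width, 90 mm along x and 48 mm up from the jig's origin; axes turn with the clamp, closed they are the jig's; its arms run along -x. It starts open, 97 to 108 degrees up from closed (90 is upright), stop at 115. It closes to 2 degrees either side of level, by the bed's height. Stiff hinge: it stays where left; 2 to 3 N at the bar swings it.
- clamp_bar (a point): Middle of the black round bar (14 mm diameter, 84 mm long, along the hinge axis) at the free end of the red clamp, 168 mm from the hinge axis and 3 mm to the clamp's upper side. Closed, it is on the robot's side of the pocket, 51 mm above the bench. The clamp is a fork of two red arms (12 wide, 10 thick, 60 mm between centres) passing either side of the pull. Axes turn with it; closed, they are the jig's.
- clamp_pads (a point): Point midway between the undersides of the clamp's two black rubber pads (14 mm diameter, one under each arm), 110 mm from the hinge axis towards the bar and 14 mm below the line through the axis; closed, they press on the upper face of the drawer front. A push of 5 to 15 N down on the bar is right: levered 1.5 times, it too passes to the bed and counts to its 45 N.
- spare: Bystander: dark walnut piece 90 x 60 x 16 mm with a round brass knob, lying on the bench; leave alone. It and the drawer front may be in each other's place.
- glue: Bystander: white bottle with orange cap, 52 mm diameter, 150 mm tall, standing; origin under its centre.
- mallet: Bystander: wooden mallet lying along its x, handle towards -x from about -85 to 75 mm, head 30 x 110 x 46 mm at x = 90 mm.
- rollers (a point): Pocket centre at roller height (20 mm up). Four brass spring rollers, 12 mm diameter, stick 3 mm into the pocket through its long walls at jig x = -40 and 40 mm. The board catches on them with its underside about 24 mm above the bench, 6 to 10 mm above the bed, and rests there looking in place; a push of 8 to 14 N takes it past, then it goes freely to the bed.
Mind the look-alikes: they are no part of the job. Leave any turquoise look-alike of the jig alone. Leave any purple look-alike of the front alone.

How it is judged:
On the way, in this order (a step that is already met when the one before it is completed fails the run):
1. clamp still open (bar over 150 mm up), the drawer front lies level, within 2 mm of the bed, and is pressed on it with over 10 N for 0.2 s (z of front in the frame of bed_top below 0.002 m and horizontal distance between front and bed_top below 0.006 m and angle between front's own z axis and vertical below 0.04 rad and contact force between front and bed above 10 N and height (world z) of clamp_bar above 0.15 m), for 0.2 s.
2. the clamp's pads are pressed onto the drawer front with more than 3 N for 0.2 s (z of clamp_pads in the frame of front below 0.021 m and contact force between clamp and front above 3 N), for 0.2 s.
At the end, for the whole second after the job is handed in: The drawer front lies level in the pocket, its underside within 2 mm of the bed and its centre within 6 mm of the bed's; the clamp is closed with its pads within 3 mm of the drawer front's upper face; all at rest and let go (z of front in the frame of bed_top below 0.002 m and horizontal distance between front and bed_top below 0.006 m and angle between front's own z axis and vertical below 0.04 rad and z of clamp_pads in the frame of front below 0.021 m and linear speed of front below 0.02 m/s); the robot touches nothing.
It fails at once if the clamp bears on the drawer front (over 1 N) while that is more than 2.5 mm above the bed (contact force between clamp and front above 1 N and z of front in the frame of bed_top above 0.0025 m).
It fails at once if the drawer front is rammed onto the bed with more than 45 N (contact force between front and bed above 45 N).
It fails at once if the walnut piece, the mallet or the glue bottle is moved more than 20 mm or the bottle tipped (distance of any of spare, mallet, glue from where it was at the start of the episode above 0.02 m or angle between glue's own z axis and vertical above 0.3 rad).
It also fails if it takes over 72 s, if anything falls off the work surface, if the arm or the gripper's body presses on something with over 40 N, if the wrist force passes 120 N, or if a joint passes its speed limit or range.

ROBOT

A 6-joint arm with a two-finger parallel gripper is mounted at the origin on the work surface. World frame = base frame: x ahead of the robot, y to its left, z up, the work surface at z = 0. Lengths are in m, angles in rad, forces in N, time in s.
With the tool pointing down it reaches from about 0.25 to 0.775 m from the base axis. Payload 8.9 kg.
Tool frame: the origin (TCP) lies midway between the tips of the shut fingers; the grasp point (between the pads) lies 19 mm behind it (manip.hold_point_z is the x of the grasp point in the tool frame, in m); x points along the fingers, z is the direction in which the jaws open and shut, and the axes are right-handed (so a half turn about x gives the same grasp; the last joint's range is limited). The gripper opens to 85 mm and grips with 20 to 120 N. Pads are 22 mm wide; open, the fingers measure 114 mm over their backs; the gripper's body (76 mm by 85 mm) begins 54 mm behind the grasp point. The pads swing forward as they close: fully open they stand 13 mm farther back than shut.
Start: joints at [1.113, 0.291, -0.153, 1.127, 0, 1.431], TCP at [0.165, 0.499, 0.231] pointing down, gripper open.
Joint ranges: [-2.52, 2.52], [-0.91, 1.74], [-1.3, 1.37], [-1.96, 2.02], [-1.52, 1.47], [-3.14, 3.14]. Speed limits (rad/s): [2.22, 2.22, 2.79, 3.14, 3.14, 3.14].

INTERFACE

Orientations are given as a unit quaternion [x, y, z, w].
In Python, from plant import manip gives the robot as it stands.
- The arm moves only by the shell command python3 -m jog 'ROWS'. ROWS is JSON, a list of rows, each an object of numbers: "dx", "dy", "dz": the shift along the tool's x, y, z normalised to -1 to 1, where 1 is 0.15 m; "turn": the turn about the tool's x normalised to -1 to 1, where 1 is 45 degrees; "claw": the closure, from 0 (fully open) to 1 (shut). A call has 1 to 12 rows; each row shifts and turns the commanded pose from where the row before left it, along the tool's axes as they then stand; what a row does not reach is not made up. A row lasts 1/12 s, in which the tool goes at most 41.7 mm and 7.16 degrees, less where a joint would pass 70% of its speed; a pose out of reach is approached as far as the arm can. A call with a number of a shift or a turn outside -1 to 1 is refused whole. A call with a gripper value outside its range is refused whole. The fingers move at their own pace and stop on an object; the grip force is fixed at half the most. Time passes only in rows, so rows that do not move let the fingers close. It gives the time, the measured TCP pose, the force and the opening at its end, in the units of the state.
- manip.read_state(): the state, without advancing time (a new reading comes with each control period).
- manip.snapshot(name): name is "scene" or "top" or "wrist"; returns a dict with "color" (400x640x3 uint8, red, green, blue), "K" (3x3 intrinsics, pixels), "dist" ([k1, k2, p1, p2, k3] as OpenCV has them; the pictures are not rectified), "rvec" (rotation vector, rad) and "tvec" (3), from world to camera coordinates, as OpenCV has them. Camera axes: x right, y down, z forward; pixel columns grow to the right and rows downward; lengths in m; the calibration is good to about 2 mm. A picture is of the moment at which its call begins. There is no depth.
- manip.job_done(): hands the job in, once; it reports no verdict.
The state is a dict: "time": time; "q": joint angles; "qd": joint speeds; "tau": joint torques, N m; "tcp_pos": TCP position; "tcp_rot": TCP orientation; "ft_force": force on the tool from outside, world axes, zero at the start; "ft_torque": the same for the moment, N m; "grip_width": finger opening in m.
Only numpy, scipy, OpenCV 4.12 (cv2) and the standard library are available. Lean on these libraries where they do the work, as an engineer would, in place of code of your own. Each camera call takes 0.05 s, during which the arm holds its last target.

## Working session

There is one attempt and no reset: what is moved stays moved. The work goes in short steps, Python scripts to look and compute and a shell command to move; the robot and the scene stay as the last step left them, time stands still between calls to the robot, and variables do not carry over. Pictures are saved under pics/ and viewed, and the job is handed in when it is done.

```bash
ls; mkdir -p pics; python3 - <<'E'
from plant import manip
import cv2
s=manip.read_state(); print({k:(v if not hasattr(v,'round') else v) for k,v in s.items()})
print(manip.hold_point_z)
for n in ("scene","top","wrist"):
    d=manip.snapshot(n); cv2.imwrite(f"pics/{n}0.png",d["color"][:,:,::-1]); print(n,d["K"],d["dist"],d["rvec"],d["tvec"])
E
```

```text
pics
{'time': 0.0, 'q': array([ 1.11267734e+00,  2.91275622e-01, -1.54108495e-01,  1.12670332e+00,
        3.01959816e-05,  1.43151500e+00]), 'qd': array([ 0.00038997, -0.00102074, -0.00041225,  0.00090857,  0.00150888,
        0.00082919]), 'tau': array([ 3.19645034e-03, -5.37141001e+01,  3.31372762e+01,  1.59194221e-02,
        1.20409682e-04,  7.43203515e-06]), 'tcp_pos': array([0.16435416, 0.49815903, 0.23074138]), 'tcp_rot': array([-0.41449161,  0.57344042,  0.41408349,  0.57262349]), 'ft_force': array([-0.19273242,  0.19918239,  0.27298428]), 'ft_torque': array([-0.01179856, -0.03824692,  0.0316718 ]), 'grip_width': 0.08527696141190826}
-0.0187
scene [[488.37575522   0.         318.30712859]
 [  0.         488.37575522 195.94720499]
 [  0.           0.           1.        ]] [0.01355933 0.         0.         0.         0.        ] [ 2.24281837  1.06516718 -0.40282351] [-0.36356011 -0.29867106  1.81758195]
top [[376.89887483   0.         317.52507109]
 [  0.         376.89887483 201.61114816]
 [  0.           0.           1.        ]] [-0.0816233  0.         0.         0.         0.       ] [ 2.15898994 -2.15798982  0.17394644] [-0.02757343  0.59512755  1.01844772]
wrist [[293.95670361   0.         319.53678755]
 [  0.         293.95670361 205.71789016]
 [  0.           0.           1.        ]] [0.01542959 0.         0.         0.         0.        ] [-2.32438501 -1.68078929 -0.27161876] [-0.52528563 -0.03968251  0.3794824 ]
```

View pics/scene0.png

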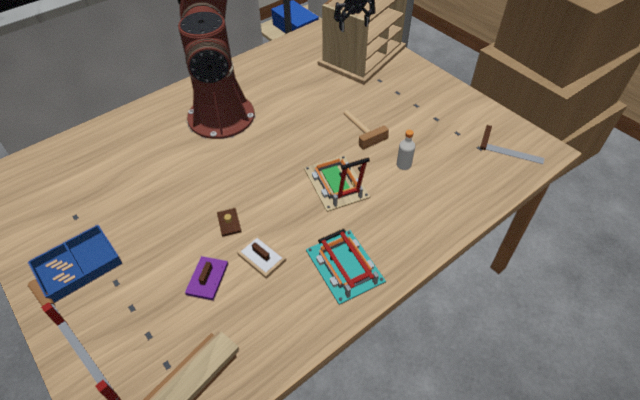

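View pics/top0.png

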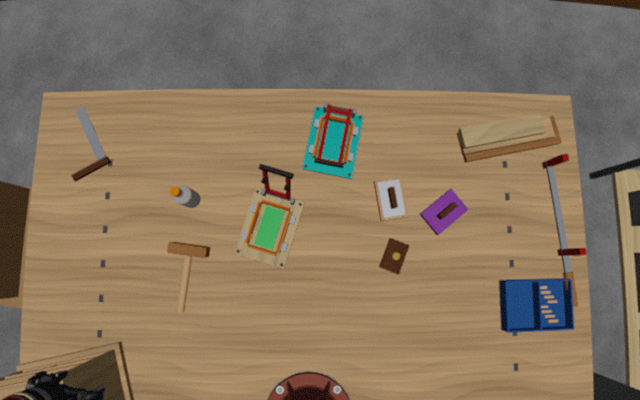

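View pics/wrist0.png

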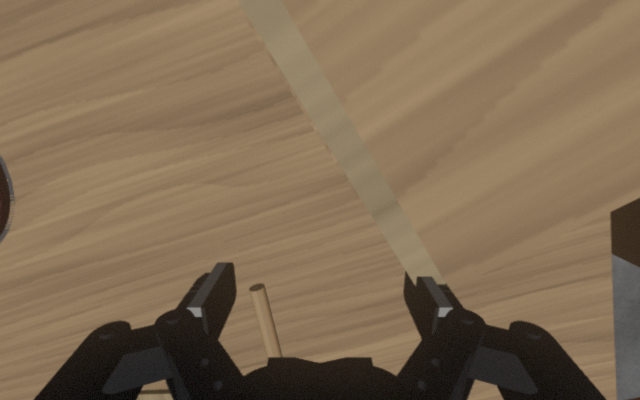

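```bash
cat > h.py <<'E'
import numpy as np, cv2
from scipy.spatial.transform import Rotation as R
from plant import manip
def snap(n,f):
    d=manip.snapshot(n); cv2.imwrite(f"pics/{f}.png",d["color"][:,:,::-1]); return d
def proj(d,P):
    return cv2.projectPoints(np.array(P,float).reshape(-1,3),d["rvec"],d["tvec"],d["K"],d["dist"])[0].reshape(-1,2)
def back(d,px,z):
    u=cv2.undistortPoints(np.array(px,float).reshape(-1,1,2),d["K"],d["dist"]).reshape(-1,2)
    M=cv2.Rodrigues(d["rvec"])[0]; c=-M.T@np.ravel(d["tvec"])
    r=np.c_[u,np.ones(len(u))]@M
    z=np.broadcast_to(z,len(u))
    return c+r*((z-c[2])/r[:,2])[:,None]
def crop(d,f,x0,y0,x1,y1,k):
    im=d["color"][y0:y1,x0:x1,::-1]
    cv2.imwrite(f"pics/{f}.png",cv2.resize(im,None,fx=k,fy=k,interpolation=cv2.INTER_CUBIC))
E
python3 - <<'E'
from h import *
d=snap("top","t1"); 
crop(d,"t1_jig",225,150,325,275,4.6)
crop(d,"t1_fr",350,165,480,285,5)
print(proj(d,[[0.165,.499,.231],[0,0,0],[.4,0,0]]))
d=snap("scene","s1"); print(proj(d,[[0.165,.499,.231],[0,0,0]]))
crop(d,"s1_fr",170,190,300,310,5)
crop(d,"s1_jig",295,140,385,220,7)
E
```

```text
[[ 85.8153891  378.59861636]
 [307.60593379 415.69958244]
 [307.73803537 271.24440675]]
[[353.31498107  30.91599779]
 [220.5314678  115.62277105]]
```

View pics/t1_jig.png

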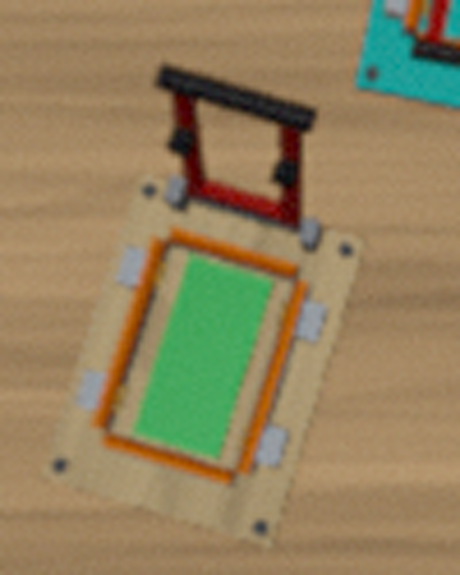

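View pics/t1_fr.png

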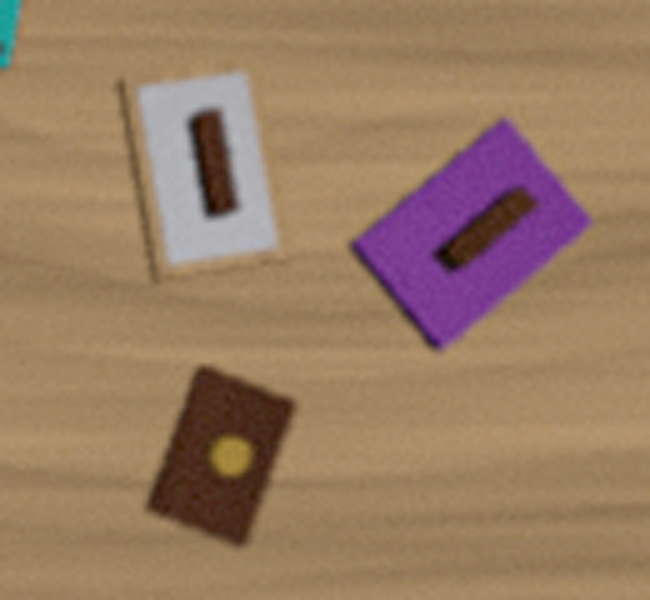

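View pics/s1_jig.png

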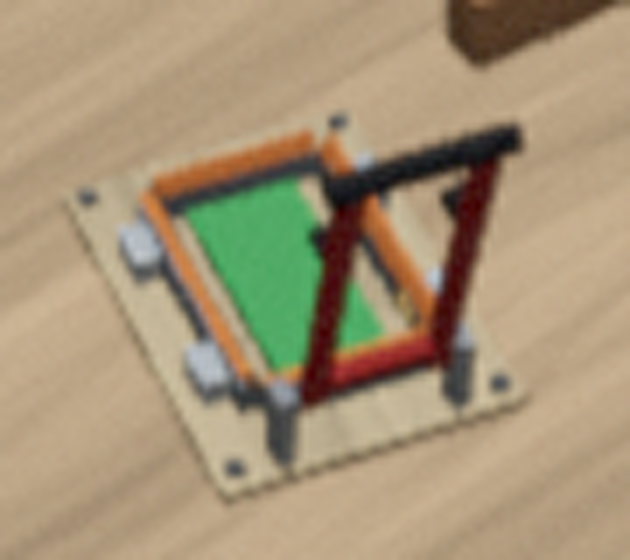

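View pics/s1_fr.png

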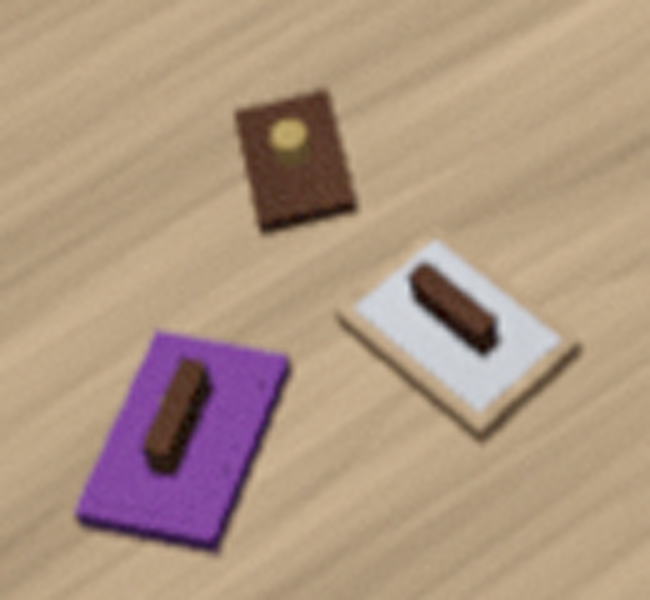

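```bash
cat >> h.py <<'E'
def unc(pts,x0,y0,k): return (np.array(pts,float)+.5)/k-.5+[x0,y0]
from scipy.optimize import least_squares
def fit(obs,x0):
    # obs: list of (d, model pts Nx3, px Nx2); returns x,y,yaw
    def r(p):
        c,s=np.cos(p[2]),np.sin(p[2]); o=[]
        for d,m,px in obs:
            m=np.asarray(m,float); P=np.c_[p[0]+c*m[:,0]-s*m[:,1],p[1]+s*m[:,0]+c*m[:,1],m[:,2]]
            o.append((proj(d,P)-px).ravel())
        return np.concatenate(o)
    q=least_squares(r,x0); return q.x,r(q.x).reshape(-1,2)
E
python3 - <<'E'
from h import *
d=snap("top","t2"); s=snap("scene","s2")
f=unc([(138,88),(246,72),(278,246),(168,264)],350,165,5)
print(back(d,f,.018))
j=unc([(140,178),(362,242),(268,545),(45,478)],225,150,4.6)
print(back(d,j,.010))
b=unc([(160,75),(314,120)],225,150,4.6)
print("bar",back(d,b,.215))
fm=np.array([[60,40,18],[60,-40,18],[-60,-40,18],[-60,40,18]])/1000.
p,r=fit([(d,fm,f)],[.6,-.2,0]); print("front top",p,r.round(1).tolist())
jm=np.array([[100,75,10],[100,-75,10],[-100,-75,10],[-100,75,10]])/1000.
p,r=fit([(d,jm,j)],[.55,.1,0]); print("jig",p,r.round(1).tolist())
js=unc([(525,400),(228,500),(65,197)],295,140,7)
p2,r=fit([(s,jm[[0,1,2]],js)],p); print("jig scene",p2,r.round(1).tolist())
sf=unc([(578,345),(482,412),(352,312),(436,240)],170,190,5)
print(back(s,sf,.018))
fm2=fm
for k in range(4):
    p3,r=fit([(s,np.roll(fm,k,0),sf)],[.57,-.22,-.2]); print("front scene",k,p3,abs(r).max())
E
```

```text
[[ 0.65601071 -0.20187939  0.018     ]
 [ 0.6658452  -0.26590383  0.018     ]
 [ 0.56341478 -0.2813896   0.018     ]
 [ 0.55298199 -0.21688577  0.018     ]]
[[0.63840609 0.15388108 0.01      ]
 [0.59779453 0.01323237 0.01      ]
 [0.40929332 0.07040848 0.01      ]
 [0.44995274 0.20889043 0.01      ]]
bar [[0.65631147 0.11467257 0.215     ]
 [0.63271642 0.03476762 0.215     ]]
front top [ 0.60983665 -0.24161553  0.14878009] [[-3.0, -2.4], [2.0, -3.1], [3.0, 2.4], [-2.0, 2.9]]
jig [ 0.52395881  0.11162096 -0.28718508] [[-0.4, -0.9], [0.6, -0.3], [0.8, 0.9], [-1.1, 0.2]]
jig scene [ 0.53155401  0.11187527 -0.29489962] [[0.9, 0.0], [-0.5, 0.0], [-0.4, -0.1]]
[[ 0.66839436 -0.19384556  0.018     ]
 [ 0.66992348 -0.26137837  0.018     ]
 [ 0.56791563 -0.28096083  0.018     ]
 [ 0.55671605 -0.21504984  0.018     ]]
front scene 0 [ 0.61503325 -0.23736033  0.16012594] 3.7610108129143214
front scene 1 [ 0.615296   -0.23591496 -1.33004403] 11.249465254581992
front scene 2 [ 0.61503325 -0.23736033 -2.9814656 ] 3.76100483408311
front scene 3 [ 0.61529603 -0.23591497  1.81154169] 11.249322212822875
```

```bash
cat >> h.py <<'E'
def rel(tx,ty,tz,yaw=None):
    """print shift in tool-axes units; yaw: wanted world yaw of tool z axis (mod pi)"""
    s=manip.read_state(); M=R.from_quat(s["tcp_rot"]).as_matrix(); p=np.array(s["tcp_pos"])
    d=M.T@(np.array([tx,ty,tz])-p)
    print("t",round(s["time"],2),"tcp",p.round(4),"F",np.round(s["ft_force"],1),"w",round(s["grip_width"],4),"q6",round(s["q"][5],2))
    print("shift mm",(d*1000).round(1),"units",(d/.15).round(4),"tool x",M[:,0].round(4),"z yaw",np.arctan2(M[1,2],M[0,2]).round(4))
    if yaw is not None:
        cur=np.arctan2(M[1,2],M[0,2]); dw=(yaw-cur+np.pi/2)%np.pi-np.pi/2
        print("world yaw change",dw.round(4)," turn units (about tool x, down => -)",(-dw/np.pi*4).round(4), "other", (-(dw-np.sign(dw)*np.pi)/np.pi*4).round(4))
E
python3 - <<'E'
from h import *
d=snap("wrist","w1")
M=cv2.Rodrigues(d["rvec"])[0]; c=-M.T@np.ravel(d["tvec"]); s=manip.read_state()
T=R.from_quat(s["tcp_rot"]).as_matrix()
print("T",T.round(3)); print("cam in tool",(T.T@(c-s["tcp_pos"])).round(4),"view dir tool",(T.T@M[2]).round(3),"img right",(T.T@M[0]).round(3))
rel(.611,-.24,.23,.15+np.pi/2)
s=snap("scene","s3"); t=snap("top","t3")
print(back(s,[(365,79),(320,58),(408,45)],0), back(t,[(120,345)],0))
E
```

```text
T [[-0.    -0.95   0.313]
 [-0.     0.313  0.95 ]
 [-1.    -0.    -0.   ]]
cam in tool [-0.1414  0.0822  0.0007] view dir tool [ 0.949 -0.316  0.   ] img right [-0.  0.  1.]
t 0.4 tcp [0.1645 0.4985 0.2312] F [-0.2 -0.3 -0.6] w 0.0856 q6 1.43
shift mm [   1.3 -655.4 -561.3] units [ 0.0089 -4.3696 -3.7421] tool x [-1.e-04 -2.e-04 -1.e+00] z yaw 1.252
world yaw change 0.4688  turn units (about tool x, down => -) -0.5969 other 3.4031
[[ 0.17828488  0.56335139  0.        ]
 [-0.04865525  0.51617003  0.        ]
 [ 0.11978324  0.86684783  0.        ]] [[0.18768966 0.53472964 0.        ]]
```

```bash
python3 -m jog '[{"dy":-0.182,"dz":-0.156},{"dy":-0.182,"dz":-0.156},{"dy":-0.182,"dz":-0.156},{"dy":-0.182,"dz":-0.156},{"dy":-0.182,"dz":-0.156},{"dy":-0.182,"dz":-0.156},{"dy":-0.182,"dz":-0.156},{"dy":-0.182,"dz":-0.156},{"dy":-0.182,"dz":-0.156},{"dy":-0.182,"dz":-0.156},{"dy":-0.182,"dz":-0.156},{"dy":-0.182,"dz":-0.156}]'
```

```text
validation failed for argument at $[0]...
```

```bash
python3 -m jog '[{"dx":0,"dy":-0.182,"dz":-0.156,"turn":0,"claw":0}]'; python3 -m jog --help | head -20
```

```text
time: 0.58
tcp_pos: [0.1819, 0.4708, 0.2311]
tcp_rot: [-0.414, 0.572, 0.416, 0.573]
ft_force: [0.7, -1.5, -0.5]
grip_width: 0.0854invalid input: not JSON, or not a number
```

```bash
python3 -m jog '[{"dx":0,"dy":-0.182,"dz":-0.156,"turn":0,"claw":0},{"dx":0,"dy":-0.182,"dz":-0.156,"turn":0,"claw":0},{"dx":0,"dy":-0.182,"dz":-0.156,"turn":0,"claw":0},{"dx":0,"dy":-0.182,"dz":-0.156,"turn":0,"claw":0},{"dx":0,"dy":-0.182,"dz":-0.156,"turn":0,"claw":0},{"dx":0,"dy":-0.182,"dz":-0.156,"turn":0,"claw":0},{"dx":0,"dy":-0.182,"dz":-0.156,"turn":0,"claw":0},{"dx":0,"dy":-0.182,"dz":-0.156,"turn":0,"claw":0},{"dx":0,"dy":-0.182,"dz":-0.156,"turn":0,"claw":0},{"dx":0,"dy":-0.182,"dz":-0.156,"turn":0,"claw":0},{"dx":0,"dy":-0.182,"dz":-0.156,"turn":0,"claw":0},{"dx":0,"dy":-0.182,"dz":-0.156,"turn":0,"claw":0}]' && python3 -m jog '[{"dx":0,"dy":-0.182,"dz":-0.156,"turn":0,"claw":0},{"dx":0,"dy":-0.182,"dz":-0.156,"turn":0,"claw":0},{"dx":0,"dy":-0.182,"dz":-0.156,"turn":0,"claw":0},{"dx":0,"dy":-0.182,"dz":-0.156,"turn":0,"claw":0},{"dx":0,"dy":-0.182,"dz":-0.156,"turn":0,"claw":0},{"dx":0,"dy":-0.182,"dz":-0.156,"turn":0,"claw":0},{"dx":0,"dy":-0.182,"dz":-0.156,"turn":0,"claw":0},{"dx":0,"dy":-0.182,"dz":-0.156,"turn":0,"claw":0},{"dx":0,"dy":-0.182,"dz":-0.156,"turn":0,"claw":0},{"dx":0,"dy":-0.182,"dz":-0.156,"turn":0,"claw":0},{"dx":0,"dy":-0.182,"dz":-0.156,"turn":0,"claw":0}]' && python3 -m jog '[{"dx":0,"dy":0,"dz":0,"turn":-0.15,"claw":0},{"dx":0,"dy":0,"dz":0,"turn":-0.15,"claw":0},{"dx":0,"dy":0,"dz":0,"turn":-0.15,"claw":0},{"dx":0,"dy":0,"dz":0,"turn":-0.15,"claw":0},{"dx":0,"dy":0,"dz":0,"turn":0,"claw":0},{"dx":0,"dy":0,"dz":0,"turn":0,"claw":0}]'
python3 - <<'E'
from h import *
d=snap("wrist","w2"); rel(.611,-.24,.23,.15+np.pi/2)
E
```

```text
time: 1.58
tcp_pos: [0.4069, 0.0967, 0.2316]
tcp_rot: [-0.414, 0.573, 0.414, 0.573]
ft_force: [0.7, 0.6, 0.9]
grip_width: 0.0854
time: 2.5
tcp_pos: [0.6113, -0.2418, 0.2312]
tcp_rot: [-0.414, 0.573, 0.414, 0.573]
ft_force: [1.2, -0.4, -0.1]
grip_width: 0.0854
time: 3.0
tcp_pos: [0.6107, -0.2401, 0.2312]
tcp_rot: [-0.536, 0.461, 0.536, 0.461]
ft_force: [0.0, 0.8, -0.0]
grip_width: 0.0856
t 3.05 tcp [ 0.6107 -0.2401  0.2313] F [ 0.2 -0.4 -0.5] w 0.0857 q6 -0.63
shift mm [ 1.3 -0.3  0. ] units [ 0.0087 -0.002   0.0003] tool x [-0. -0. -1.] z yaw 1.7191
world yaw change 0.0017  turn units (about tool x, down => -) -0.0022 other 3.9978
```

View pics/w2.png

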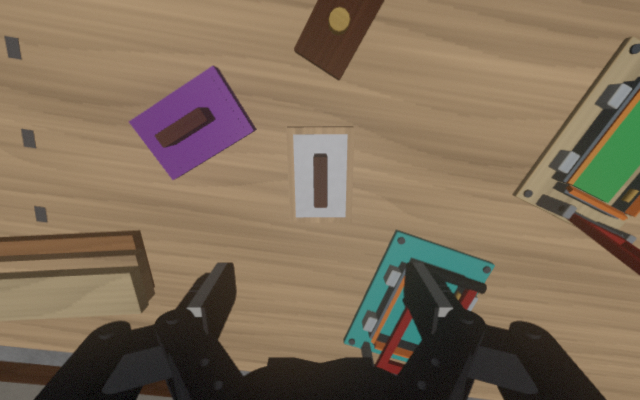

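```bash
python3 - <<'E'
from h import *
d=snap("wrist","w3"); crop(d,"w3c",275,115,365,225,5.4)
s=manip.read_state(); print(proj(d,[s["tcp_pos"],[.611,-.24,.018]]))
crop(d,"w3j",500,20,640,280,2.3)
E
```

```text
[[317.5296941  266.14499814]
 [318.52379577 177.8974269 ]]
```

View pics/w3c.png

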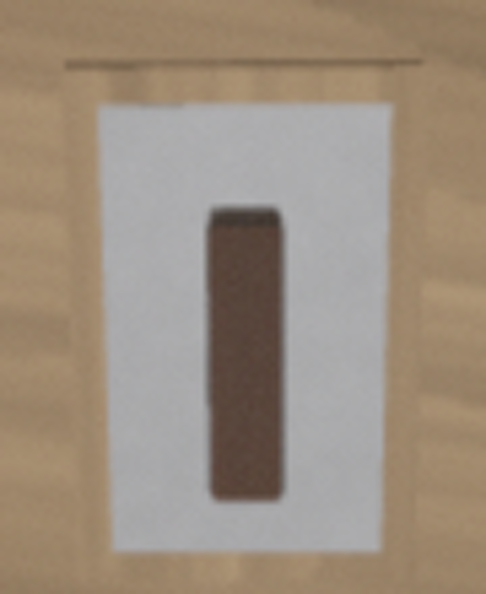

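```bash
python3 - <<'E'
from h import *
d=snap("wrist","w4")
w=unc([(97,103),(393,103),(382,550),(112,550)],275,115,5.4)
p=unc([(209,224),(283,224),(284,500),(211,500)],275,115,5.4)
W=back(d,w,.018);P=back(d,p,.048)
for Q in (W,P):
    print(Q.round(4).tolist(),"c",Q.mean(0).round(4)); a=Q[2:].mean(0)-Q[:2].mean(0); b=Q[[1,2]].mean(0)-Q[[0,3]].mean(0)
    print(np.linalg.norm(a),np.linalg.norm(b),np.arctan2(a[1],a[0]),np.arctan2(b[1],b[0])-np.pi/2)
c=P.mean(0); rel(c[0],c[1],.023,.15+np.pi/2)
E
```

```text
[[0.5631, -0.278, 0.018], [0.5535, -0.2143, 0.018], [0.6561, -0.1984, 0.018], [0.6656, -0.262, 0.018]] c [ 0.6096 -0.2382  0.018 ]
0.10379304207210294 0.06439265267091482 0.1539306547185622 0.1487294673105788
[[0.5807, -0.2502, 0.048], [0.5785, -0.2353, 0.048], [0.6372, -0.2258, 0.048], [0.6395, -0.2414, 0.048]] c [ 0.609  -0.2382  0.048 ]
0.05947402526172466 0.015435817007709707 0.15498503089660848 0.1487150005159299
t 3.15 tcp [ 0.6107 -0.2401  0.2314] F [-0.8 -0.1 -0.6] w 0.0852 q6 -0.64
shift mm [208.4   1.5   2.1] units [1.3891 0.0097 0.0143] tool x [ 1.e-04 -1.e-04 -1.e+00] z yaw 1.7203
world yaw change 0.0005  turn units (about tool x, down => -) -0.0006 other 3.9994
```

```bash
python3 -m jog '[{"dx":0.15,"dy":0.01,"dz":0.014,"turn":0,"claw":0},{"dx":0.22,"dy":0,"dz":0,"turn":0,"claw":0},{"dx":0.22,"dy":0,"dz":0,"turn":0,"claw":0},{"dx":0.22,"dy":0,"dz":0,"turn":0,"claw":0},{"dx":0.22,"dy":0,"dz":0,"turn":0,"claw":0},{"dx":0.18,"dy":0,"dz":0,"turn":0,"claw":0},{"dx":0.1,"dy":0,"dz":0,"turn":0,"claw":0},{"dx":0.05,"dy":0,"dz":0,"turn":0,"claw":0},{"dx":0,"dy":0,"dz":0,"turn":0,"claw":0},{"dx":0,"dy":0,"dz":0,"turn":0,"claw":0}]'
python3 - <<'E'
from h import *
d=snap("wrist","w5"); rel(.609,-.238,.022,.152+np.pi/2)
E
```

```text
time: 3.98
tcp_pos: [0.6093, -0.2384, 0.028]
tcp_rot: [0.537, -0.461, -0.536, -0.461]
ft_force: [-0.1, -0.6, 0.0]
grip_width: 0.0855
t 4.03 tcp [ 0.6098 -0.2387  0.0287] F [ 0.3 -0.3  0.8] w 0.0855 q6 -0.64
shift mm [6.7 0.7 0.9] units [0.0446 0.0048 0.0058] tool x [ 1.8e-03 -9.0e-04 -1.0e+00] z yaw 1.7226
world yaw change 0.0002  turn units (about tool x, down => -) -0.0003 other 3.9997
```

View pics/w5.png

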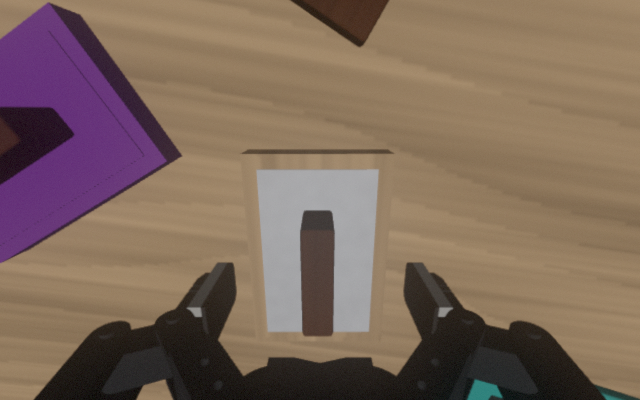

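```bash
python3 -m jog '[{"dx":0.043,"dy":0.004,"dz":0.004,"turn":0,"claw":0},{"dx":0,"dy":0,"dz":0,"turn":0,"claw":0},{"dx":0,"dy":0,"dz":0,"turn":0,"claw":1},{"dx":0,"dy":0,"dz":0,"turn":0,"claw":1},{"dx":0,"dy":0,"dz":0,"turn":0,"claw":1},{"dx":0,"dy":0,"dz":0,"turn":0,"claw":1},{"dx":0,"dy":0,"dz":0,"turn":0,"claw":1},{"dx":0,"dy":0,"dz":0,"turn":0,"claw":1},{"dx":0,"dy":0,"dz":0,"turn":0,"claw":1},{"dx":0,"dy":0,"dz":0,"turn":0,"claw":1},{"dx":0,"dy":0,"dz":0,"turn":0,"claw":1},{"dx":0,"dy":0,"dz":0,"turn":0,"claw":1}]'
python3 - <<'E'
from h import *
d=snap("wrist","w6"); rel(.609,-.238,.022,.152+np.pi/2)
E
```

```text
time: 5.03
tcp_pos: [0.6084, -0.2378, 0.0211]
tcp_rot: [0.537, -0.46, -0.536, -0.461]
ft_force: [-0.8, -0.9, 4.4]
grip_width: 0.0152
t 5.08 tcp [ 0.6085 -0.2379  0.0212] F [ 0.4 -0.6  4.1] w 0.0153 q6 -0.64
shift mm [-0.8 -0.5 -0.2] units [-0.0056 -0.0035 -0.001 ] tool x [ 5.e-04 -3.e-04 -1.e+00] z yaw 1.7232
world yaw change -0.0004  turn units (about tool x, down => -) 0.0005 other -3.9995
```

View pics/w6.png

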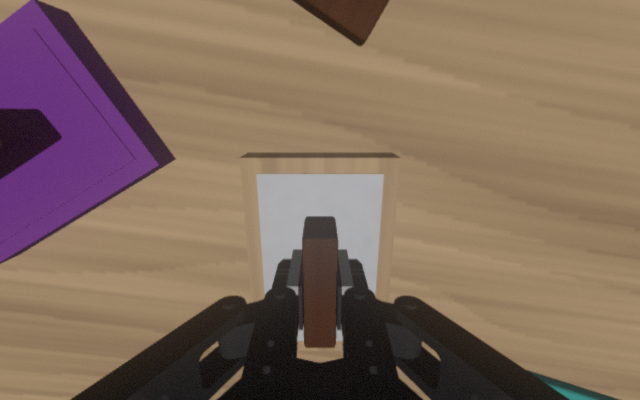

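```bash
python3 -m jog '[{"dx":-0.05,"dy":0,"dz":0,"turn":0,"claw":1},{"dx":-0.15,"dy":0,"dz":0,"turn":0,"claw":1},{"dx":-0.2,"dy":0,"dz":0,"turn":0,"claw":1},{"dx":-0.2,"dy":0,"dz":0,"turn":0,"claw":1},{"dx":-0.2,"dy":0,"dz":0,"turn":0,"claw":1},{"dx":-0.2,"dy":0,"dz":0,"turn":0,"claw":1},{"dx":-0.2,"dy":0,"dz":0,"turn":0,"claw":1},{"dx":-0.15,"dy":0,"dz":0,"turn":0,"claw":1},{"dx":-0.1,"dy":0,"dz":0,"turn":0,"claw":1},{"dx":0,"dy":0,"dz":0,"turn":0,"claw":1}]'
python3 - <<'E'
from h import *
d=snap("wrist","w7"); rel(.54,-.06,.24,-.29+np.pi/2)
E
```

```text
time: 5.92
tcp_pos: [0.6094, -0.2383, 0.2421]
tcp_rot: [0.538, -0.46, -0.535, -0.461]
ft_force: [-0.2, -0.3, -1.1]
grip_width: 0.0153
t 5.97 tcp [ 0.6088 -0.238   0.2397] F [ 0.1  0.6 -1.1] w 0.015 q6 -0.64
shift mm [ -0.6  41.  186.4] units [-0.0042  0.2731  1.2426] tool x [ 0.0022 -0.0011 -1.    ] z yaw 1.7233
world yaw change -0.4425  turn units (about tool x, down => -) 0.5634 other -3.4366
```

View pics/w7.png

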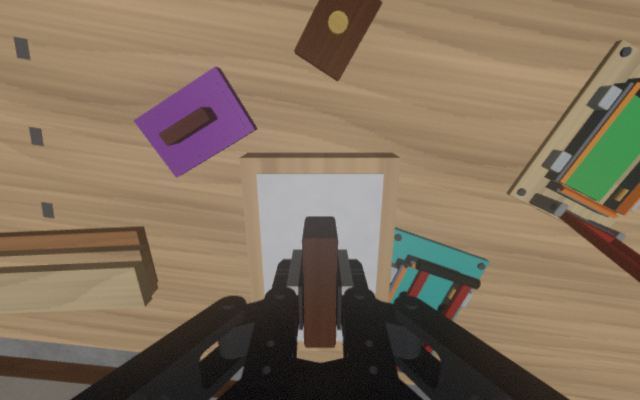

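```bash
python3 -m jog '[{"dx":0,"dy":0.05,"dz":0.2,"turn":0,"claw":1},{"dx":0,"dy":0.05,"dz":0.22,"turn":0,"claw":1},{"dx":0,"dy":0.05,"dz":0.22,"turn":0,"claw":1},{"dx":0,"dy":0.05,"dz":0.22,"turn":0,"claw":1},{"dx":0,"dy":0.05,"dz":0.22,"turn":0,"claw":1},{"dx":0,"dy":0.02,"dz":0.16,"turn":0,"claw":1},{"dx":0,"dy":0,"dz":0,"turn":0.14,"claw":1},{"dx":0,"dy":0,"dz":0,"turn":0.14,"claw":1},{"dx":0,"dy":0,"dz":0,"turn":0.14,"claw":1},{"dx":0,"dy":0,"dz":0,"turn":0.143,"claw":1},{"dx":0,"dy":0,"dz":0,"turn":0,"claw":1},{"dx":0,"dy":0,"dz":0,"turn":0,"claw":1}]'
python3 - <<'E'
from h import *
d=snap("wrist","w8"); rel(.54,-.06,.24,-.29+np.pi/2)
print(proj(d,[.527,.112,.03]))
t=snap("top","t8");crop(t,"t8_jig",225,150,355,275,4.6)
E
```

```text
time: 6.97
tcp_pos: [0.5391, -0.0599, 0.237]
tcp_rot: [-0.423, 0.567, 0.424, 0.566]
ft_force: [-0.5, 0.2, -2.0]
grip_width: 0.0151
t 7.02 tcp [ 0.5393 -0.0599  0.2373] F [-0.6  0.8 -1.5] w 0.0152 q6 0.04
shift mm [-2.7 -0.7  0.1] units [-0.018  -0.0044  0.0009] tool x [-1.8e-03  5.0e-04 -1.0e+00] z yaw 1.2849
world yaw change -0.0041  turn units (about tool x, down => -) 0.0053 other -3.9947
[[459.7995292  128.07293087]]
```

View pics/w8.png

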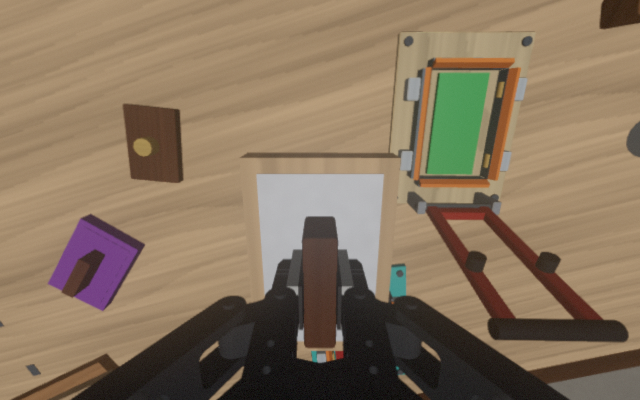

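View pics/t8_jig.png

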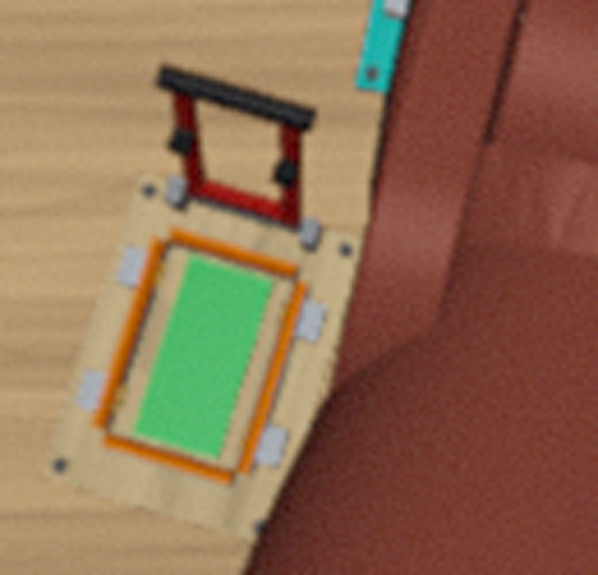

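```bash
python3 - <<'E'
import cv2
im=cv2.imread("pics/w8.png")[25:215,390:545]; cv2.imwrite("pics/w8a.png",cv2.resize(im[:100],None,fx=5,fy=5,interpolation=cv2.INTER_CUBIC)); cv2.imwrite("pics/w8b.png",cv2.resize(im[90:],None,fx=5,fy=5,interpolation=cv2.INTER_CUBIC))
im=cv2.imread("pics/t8.png")[180:270,230:310]; cv2.imwrite("pics/t8b.png",cv2.resize(im,None,fx=6.5,fy=6.5,interpolation=cv2.INTER_CUBIC))
E
```

```text
(no output)
```

View pics/w8a.png

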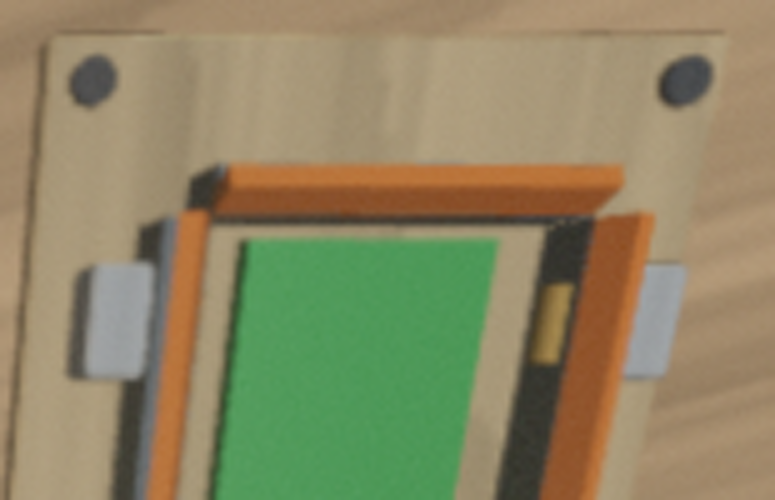

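View pics/w8b.png

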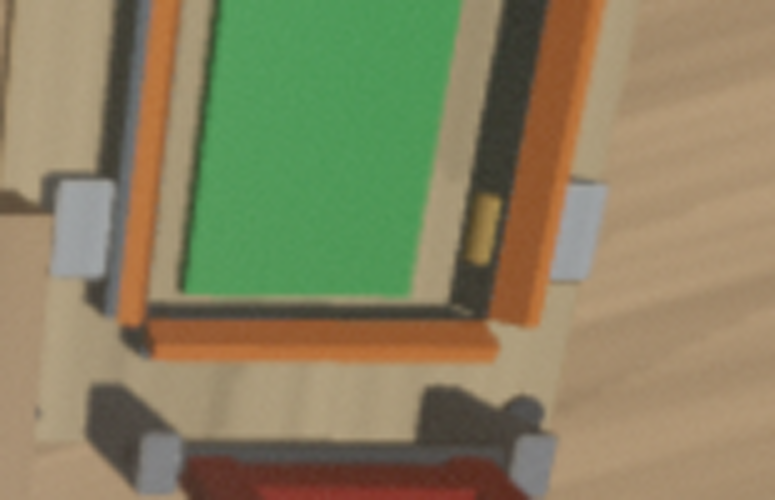

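View pics/t8b.png

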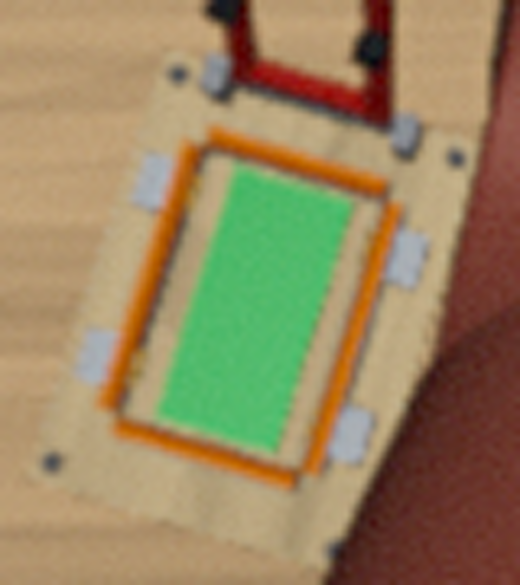

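```bash
python3 - <<'E'
from h import *
d=snap("wrist","w9"); t=snap("top","t9")
base=unc([(48,35),(728,35)],390,25,5); base=np.r_[base,unc([(38,443)],390,115,5)]
bm=np.array([[-100,-75,10],[-100,75,10],[100,-75,10]])/1e3
bed=np.r_[unc([(247,240),(499,239)],390,25,5),unc([(185,293),(411,297)],390,115,5)]
def gm(z): return np.array([[-58,-28,z],[-58,28,z],[58,-28,z],[58,28,z]])/1e3
p,r=fit([(d,bm,base)],[.527,.112,-.29]);print("base w",p.round(4),r.round(1).tolist())
for z in (14,15,16,17,18):
    p,r=fit([(d,gm(z),bed)],[.527,.112,-.29]);print(z,p.round(4),np.sqrt((r**2).mean()).round(2))
tb=unc([(236,162),(356,197),(278,455),(158,416)],230,180,6.5)  # +x+y, +x-y, -x-y, -x+y
p,r=fit([(t,gm(16)[[3,2,0,1]],tb)],[.527,.112,-.29]);print("top bed",p.round(4),r.round(1).tolist())
rel(p[0],p[1],.1)
# front in grip
E
```

```text
base w [ 0.528   0.1188 -0.2491] [[0.7, 2.8], [3.4, -4.3], [-5.0, 3.1]]
14 [ 0.5268  0.1151 -0.2905] 0.26
15 [ 0.5267  0.1146 -0.2902] 0.24
16 [ 0.5265  0.1142 -0.29  ] 0.26
17 [ 0.5264  0.1138 -0.2897] 0.32
18 [ 0.5262  0.1134 -0.2895] 0.4
top bed [ 0.5261  0.1104 -0.2841] [[-0.1, 0.2], [0.1, 0.3], [0.2, -0.4], [-0.2, -0.0]]
t 7.17 tcp [ 0.5397 -0.0601  0.2379] F [ 0.7 -0.2 -1.2] w 0.0147 q6 0.04
shift mm [138.   61.4 159.6] units [0.9197 0.4092 1.0637] tool x [-7.e-04  2.e-04 -1.e+00] z yaw 1.2832
```

```bash
python3 - <<'E'
from h import *
rel(.622,.084,.34,-.29+np.pi/2)
E
python3 -m jog '[{"dx":-0.2,"dy":0,"dz":0,"turn":0,"claw":1},{"dx":-0.25,"dy":0,"dz":0,"turn":0,"claw":1},{"dx":-0.2,"dy":0,"dz":0,"turn":0,"claw":1},{"dx":-0.03,"dy":0,"dz":0,"turn":0,"claw":1}]'
python3 - <<'E'
from h import *
rel(.622,.084,.34,-.29+np.pi/2)
E
```

```text
t 7.17 tcp [ 0.5397 -0.0601  0.2379] F [ 0.7 -0.2 -1.2] w 0.0147 q6 0.04
shift mm [-102.1  -37.9  161.5] units [-0.6808 -0.2529  1.0766] tool x [-7.e-04  2.e-04 -1.e+00] z yaw 1.2832
world yaw change -0.0024  turn units (about tool x, down => -) 0.003 other -3.997
time: 7.5
tcp_pos: [0.5416, -0.0605, 0.3456]
tcp_rot: [-0.425, 0.565, 0.421, 0.568]
ft_force: [0.5, 0.8, -0.9]
grip_width: 0.0148
t 7.5 tcp [ 0.5416 -0.0605  0.3456] F [ 0.5  0.8 -0.9] w 0.0148 q6 0.04
shift mm [  5.9 -35.9 161.4] units [ 0.0392 -0.2395  1.076 ] tool x [ 0.0072 -0.0018 -1.    ] z yaw 1.2826
world yaw change -0.0018  turn units (about tool x, down => -) 0.0022 other -3.9978
```

```bash
python3 -m jog '[{"dx":0,"dy":-0.05,"dz":0.2,"turn":0,"claw":1},{"dx":0,"dy":-0.05,"dz":0.22,"turn":0,"claw":1},{"dx":0,"dy":-0.05,"dz":0.22,"turn":0,"claw":1},{"dx":0,"dy":-0.05,"dz":0.22,"turn":0,"claw":1},{"dx":0,"dy":-0.04,"dz":0.217,"turn":0.002,"claw":1},{"dx":0,"dy":0,"dz":0,"turn":0,"claw":1},{"dx":0,"dy":0,"dz":0,"turn":0,"claw":1},{"dx":0,"dy":0,"dz":0,"turn":0,"claw":1}]'
python3 - <<'E'
from h import *
rel(.622,.084,.34,-.29+np.pi/2)
d=snap("wrist","w10")
crop(d,"w10a",260,30,380,180,4)
E
```

```text
time: 8.17
tcp_pos: [0.6203, 0.0843, 0.3396]
tcp_rot: [-0.422, 0.567, 0.423, 0.567]
ft_force: [-0.5, 0.8, -1.6]
grip_width: 0.0153
t 8.17 tcp [0.6203 0.0843 0.3396] F [-0.5  0.8 -1.6] w 0.0153 q6 0.31
shift mm [-0.4 -1.7  0.2] units [-0.0023 -0.0111  0.0014] tool x [-1.1e-03 -4.0e-04 -1.0e+00] z yaw 1.2807
world yaw change 0.0001  turn units (about tool x, down => -) -0.0002 other 3.9998
```

View pics/w10.png

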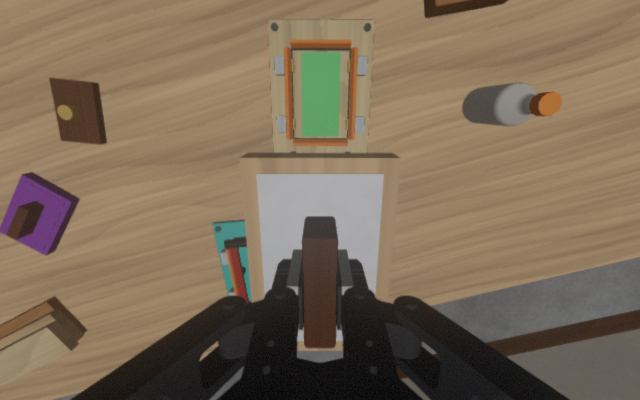

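View pics/w10a.png

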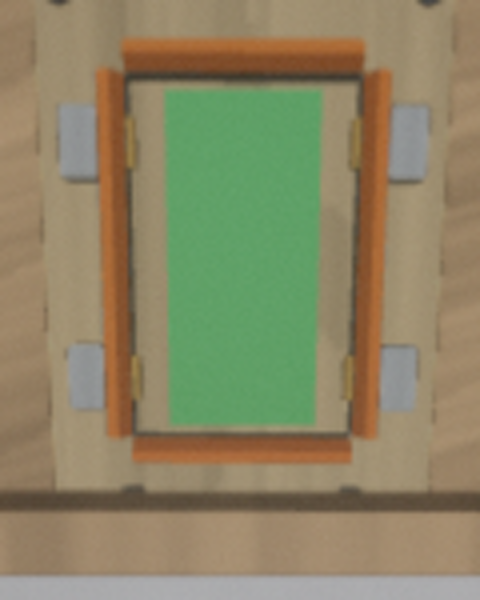

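```bash
python3 - <<'E'
from h import *
d=snap("wrist","w11")
bed=unc([(164,90),(323,90),(170,426),(315,425)],260,30,4)
def gm(z): return np.array([[-58,-28,z],[-58,28,z],[58,-28,z],[58,28,z]])/1e3
for z in (14,16,18):
    p,r=fit([(d,gm(z),bed)],[.527,.112,-.29]);print(z,p.round(4),np.sqrt((r**2).mean()).round(2))
bed=unc([(127,78),(360,78),(133,433),(351,433)],260,30,4)  # wall inner edges
print(back(d,bed,.029))
# held front: origin pose estimate from white corners at row 174 : height tcp-?
s=manip.read_state(); T=R.from_quat(s["tcp_rot"]).as_matrix()
q=back(d,[(257,174),(384,174)],s["tcp_pos"][2]-.003); print("held white edge tool",((q-s["tcp_pos"])@T*1000).round(1))
q=back(d,[(242,154),(398,154)],s["tcp_pos"][2]-.003-.018); print("held board edge",((q-s["tcp_pos"])@T*1000).round(1))
p,r=fit([(d,gm(16),unc([(164,90),(323,90),(170,426),(315,425)],260,30,4))],[.527,.112,-.29]); rel(p[0],p[1],.20,p[2]+np.pi/2)
E
```

```text
14 [ 0.5262  0.1141 -0.2923] 0.15
16 [ 0.5263  0.1141 -0.2923] 0.11
18 [ 0.5264  0.1141 -0.2923] 0.21
[[0.45784366 0.09294116 0.029     ]
 [0.48080459 0.16954779 0.029     ]
 [0.57135789 0.0573899  0.029     ]
 [0.59490912 0.13597557 0.029     ]]
held white edge tool [[  3.   50.9 -30.1]
 [  3.   50.9  33.2]]
held board edge [[ 21.   58.1 -41.5]
 [ 21.   58.1  44.1]]
t 8.27 tcp [0.6203 0.0835 0.3403] F [ 0.1 -0.7 -0.8] w 0.015 q6 0.31
shift mm [140.3  98.8   2.3] units [0.9356 0.6586 0.0154] tool x [-3.e-04 -3.e-04 -1.e+00] z yaw 1.2789
world yaw change -0.0005  turn units (about tool x, down => -) 0.0006 other -3.9994
```

```bash
python3 -m jog '[{"dx":0,"dy":0.13,"dz":0.005,"turn":0,"claw":1},{"dx":0,"dy":0.2,"dz":0,"turn":0,"claw":1},{"dx":0,"dy":0.2,"dz":0,"turn":0,"claw":1},{"dx":0,"dy":0.133,"dz":0,"turn":0,"claw":1},{"dx":0.15,"dy":0,"dz":0,"turn":0,"claw":1},{"dx":0.25,"dy":0,"dz":0,"turn":0,"claw":1},{"dx":0.25,"dy":0,"dz":0,"turn":0,"claw":1},{"dx":0.25,"dy":0,"dz":0,"turn":0,"claw":1},{"dx":0.25,"dy":0,"dz":0,"turn":0,"claw":1},{"dx":0.25,"dy":0,"dz":0,"turn":0,"claw":1},{"dx":0.2,"dy":0,"dz":0,"turn":0,"claw":1},{"dx":0.08,"dy":0,"dz":0,"turn":0,"claw":1}]'
python3 -m jog '[{"dx":0,"dy":0,"dz":0,"turn":0,"claw":1},{"dx":0,"dy":0,"dz":0,"turn":0,"claw":1},{"dx":0,"dy":0,"dz":0,"turn":0,"claw":1}]'
python3 - <<'E'
from h import *
rel(.5252,.1128,.075,-.291+np.pi/2)
d=snap("wrist","w12"); s=snap("scene","s12"); crop(s,"s12c",295,120,385,220,6)
E
```

```text
time: 9.27
tcp_pos: [0.5227, 0.1124, 0.0847]
tcp_rot: [-0.421, 0.569, 0.423, 0.566]
ft_force: [-1.7, -0.6, -1.3]
grip_width: 0.015
time: 9.52
tcp_pos: [0.5266, 0.1133, 0.0899]
tcp_rot: [-0.422, 0.567, 0.421, 0.568]
ft_force: [0.7, -0.5, -0.5]
grip_width: 0.0151
t 9.52 tcp [0.5266 0.1133 0.0899] F [ 0.7 -0.5 -0.5] w 0.0151 q6 0.37
shift mm [14.9  1.2 -0.9] units [ 0.0993  0.008  -0.0058] tool x [ 2.3e-03  1.0e-04 -1.0e+00] z yaw 1.2787
world yaw change 0.0011  turn units (about tool x, down => -) -0.0014 other 3.9986
```

View pics/w12.png

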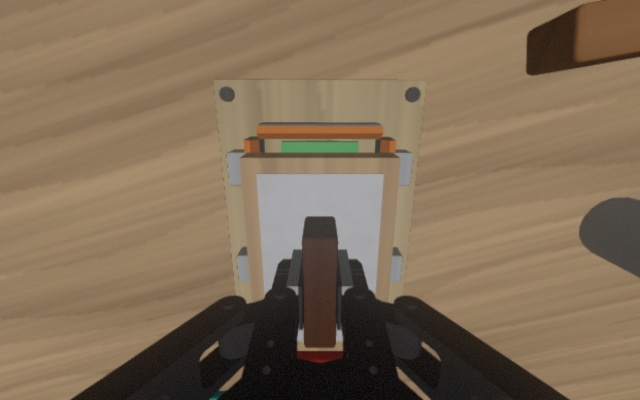

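View pics/s12c.png

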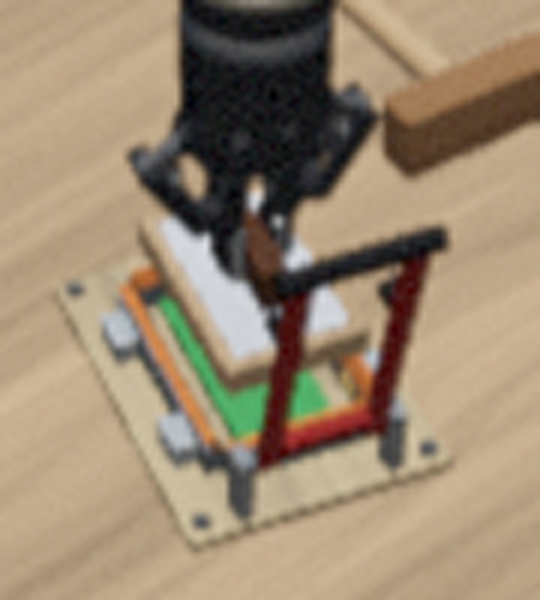

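```bash
python3 - <<'E'
from h import *
d=snap("wrist","w13"); crop(d,"w13c",225,110,415,185,4.2)
rel(.5252,.1128,.075,-.291+np.pi/2)
E
```

```text
t 9.67 tcp [0.5266 0.1136 0.0898] F [-0.4 -0.8 -1.1] w 0.0148 q6 0.37
shift mm [14.8  1.2 -1.2] units [ 0.0989  0.0079 -0.0083] tool x [ 2.6e-03  2.0e-04 -1.0e+00] z yaw 1.2793
world yaw change 0.0005  turn units (about tool x, down => -) -0.0007 other 3.9993
```

View pics/w13c.png

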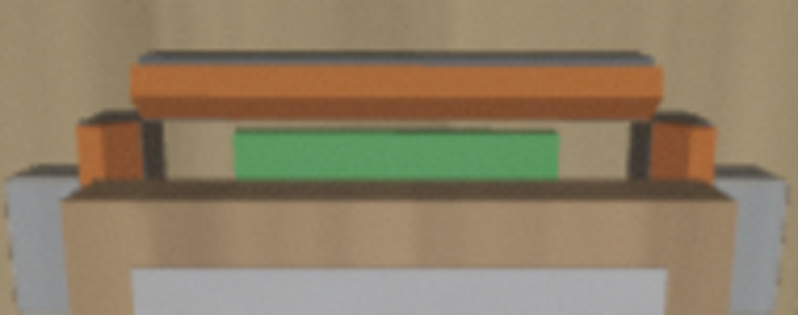

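```bash
python3 - <<'E'
from h import *
d=snap("wrist","w14"); s=manip.read_state(); T=R.from_quat(s["tcp_rot"]).as_matrix(); p=s["tcp_pos"]
def f(px,z,n):
    q=back(d,unc(px,225,110,4.2),z); print(n,((q-p)@T*1000).round(1).tolist())
f([(70,181),(728,181)],p[2]-.021,"bottom edge (60,±40)")
f([(64,200),(735,200)],p[2]-.003,"top edge (60,±40)")
f([(132,268),(666,268)],p[2]-.003,"white edge (52,±32)")
f([(235,130),(557,130)],.016,"bed edge (58,±28)")
f([(160,119),(632,119)],.029,"pocket inner top")
f([(133,68),(662,68)],.038,"lip top outer")
E
```

```text
bottom edge (60,±40) [[20.8, 58.5, -42.1], [20.9, 58.5, 44.0]]
top edge (60,±40) [[2.8, 58.9, -38.2], [2.9, 58.9, 40.2]]
white edge (52,±32) [[2.9, 50.8, -30.8], [2.9, 50.8, 32.7]]
bed edge (58,±28) [[73.5, 59.6, -27.0], [73.5, 59.6, 28.0]]
pocket inner top [[60.4, 62.6, -37.3], [60.5, 62.6, 38.3]]
lip top outer [[51.4, 71.0, -39.2], [51.5, 71.0, 40.7]]
```

```bash
python3 -m jog '[{"dx":0.05,"dy":0.018,"dz":-0.003,"turn":0,"claw":1},{"dx":0.05,"dy":0,"dz":0,"turn":0,"claw":1},{"dx":0.05,"dy":0,"dz":0,"turn":0,"claw":1},{"dx":0.03,"dy":0,"dz":0,"turn":0,"claw":1},{"dx":0,"dy":0,"dz":0,"turn":0,"claw":1},{"dx":0,"dy":0,"dz":0,"turn":0,"claw":1},{"dx":0,"dy":0,"dz":0,"turn":0,"claw":1}]'
python3 -m jog '[{"dx":0.015,"dy":0,"dz":0,"turn":0,"claw":1},{"dx":0.015,"dy":0,"dz":0,"turn":0,"claw":1},{"dx":0,"dy":0,"dz":0,"turn":0,"claw":1},{"dx":0,"dy":0,"dz":0,"turn":0,"claw":1}]'
python3 - <<'E'
from h import *
rel(.5245,.113,.045,-.2915+np.pi/2)
d=snap("wrist","w15"); crop(d,"w15c",225,110,415,185,4.2)
E
```

```text
time: 10.3
tcp_pos: [0.523, 0.1141, 0.0614]
tcp_rot: [-0.422, 0.567, 0.422, 0.567]
ft_force: [-0.0, 0.1, -0.4]
grip_width: 0.0148
time: 10.63
tcp_pos: [0.5228, 0.1141, 0.0568]
tcp_rot: [-0.422, 0.567, 0.422, 0.567]
ft_force: [0.5, -0.4, -1.1]
grip_width: 0.0148
t 10.63 tcp [0.5228 0.1141 0.0568] F [ 0.5 -0.4 -1.1] w 0.0148 q6 0.37
shift mm [11.8 -2.  -0.5] units [ 0.0786 -0.0131 -0.0036] tool x [-2.e-04 -0.e+00 -1.e+00] z yaw 1.2795
world yaw change -0.0002  turn units (about tool x, down => -) 0.0003 other -3.9997
```

View pics/w15c.png

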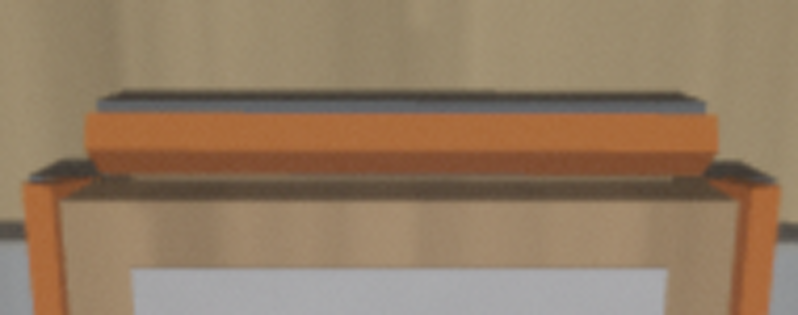

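```bash
python3 - <<'E'
from h import *
d=snap("wrist","w16"); s=manip.read_state(); T=R.from_quat(s["tcp_rot"]).as_matrix(); p=s["tcp_pos"]
def f(px,z,n):
    q=back(d,unc(px,225,110,4.2),z); print(n,((q-p)@T*1000).round(1).tolist())
f([(70,179),(728,181)],p[2]-.021,"bottom edge (60,±40)")
f([(64,200),(735,200)],p[2]-.003,"top edge (60,±40)")
f([(160,175),(632,175)],.029,"pocket inner top 61.2")
f([(86,114),(718,114)],.038,"lip top outer")
E
```

```text
bottom edge (60,±40) [[21.0, 59.0, -42.1], [21.0, 58.8, 43.9]]
top edge (60,±40) [[3.0, 59.2, -38.2], [3.0, 59.2, 40.1]]
pocket inner top 61.2 [[27.9, 58.6, -31.6], [27.9, 58.6, 32.6]]
lip top outer [[18.9, 67.5, -38.8], [18.9, 67.5, 41.3]]
```

```bash
python3 -m jog '[{"dx":0,"dy":-0.009,"dz":0,"turn":0,"claw":1},{"dx":0.01,"dy":0,"dz":0,"turn":0,"claw":1},{"dx":0.01,"dy":0,"dz":0,"turn":0,"claw":1},{"dx":0.01,"dy":0,"dz":0,"turn":0,"claw":1},{"dx":0,"dy":0,"dz":0,"turn":0,"claw":1}]'; python3 -m jog '[{"dx":0.01,"dy":0,"dz":0,"turn":0,"claw":1},{"dx":0.01,"dy":0,"dz":0,"turn":0,"claw":1},{"dx":0,"dy":0,"dz":0,"turn":0,"claw":1},{"dx":0,"dy":0,"dz":0,"turn":0,"claw":1}]'
```

```text
time: 11.15
tcp_pos: [0.5239, 0.1137, 0.052]
tcp_rot: [-0.422, 0.567, 0.422, 0.567]
ft_force: [0.0, 0.2, -1.3]
grip_width: 0.0154
time: 11.48
tcp_pos: [0.524, 0.1137, 0.0492]
tcp_rot: [-0.422, 0.567, 0.422, 0.567]
ft_force: [-0.0, -0.1, -0.7]
grip_width: 0.0146
```

```bash
python3 -m jog '[{"dx":0.01,"dy":0,"dz":0,"turn":0,"claw":1},{"dx":0.01,"dy":0,"dz":0,"turn":0,"claw":1},{"dx":0.007,"dy":0,"dz":0,"turn":0,"claw":1},{"dx":0,"dy":0,"dz":0,"turn":0,"claw":1}]'; python3 -m jog '[{"dx":0.006,"dy":0,"dz":0,"turn":0,"claw":1},{"dx":0,"dy":0,"dz":0,"turn":0,"claw":1}]';python3 -m jog '[{"dx":0.006,"dy":0,"dz":0,"turn":0,"claw":1},{"dx":0,"dy":0,"dz":0,"turn":0,"claw":1}]'
```

```text
time: 11.82
tcp_pos: [0.5242, 0.1138, 0.0452]
tcp_rot: [-0.422, 0.567, 0.422, 0.567]
ft_force: [-0.2, 0.6, -0.4]
grip_width: 0.0149
time: 11.98
tcp_pos: [0.5242, 0.1138, 0.0447]
tcp_rot: [-0.422, 0.567, 0.422, 0.567]
ft_force: [-1.3, 0.5, 4.4]
grip_width: 0.0151
time: 12.15
tcp_pos: [0.5243, 0.1139, 0.0441]
tcp_rot: [-0.422, 0.567, 0.422, 0.567]
ft_force: [-2.6, 0.4, 8.0]
grip_width: 0.0151
```

```bash
python3 -m jog '[{"dx":0.006,"dy":0,"dz":0,"turn":0,"claw":1},{"dx":0,"dy":0,"dz":0,"turn":0,"claw":1}]';python3 -m jog '[{"dx":0.006,"dy":0,"dz":0,"turn":0,"claw":1},{"dx":0,"dy":0,"dz":0,"turn":0,"claw":1}]';python3 -m jog '[{"dx":0.004,"dy":0,"dz":0,"turn":0,"claw":1},{"dx":0,"dy":0,"dz":0,"turn":0,"claw":1}]'
```

```text
time: 12.32
tcp_pos: [0.5243, 0.1138, 0.0432]
tcp_rot: [-0.422, 0.567, 0.422, 0.567]
ft_force: [-2.1, 1.0, 7.5]
grip_width: 0.0151
time: 12.48
tcp_pos: [0.5242, 0.1138, 0.0421]
tcp_rot: [-0.422, 0.567, 0.422, 0.567]
ft_force: [-1.9, 0.2, 3.8]
grip_width: 0.015
time: 12.65
tcp_pos: [0.5242, 0.1137, 0.0411]
tcp_rot: [-0.422, 0.567, 0.422, 0.567]
ft_force: [-0.7, 0.9, 1.6]
grip_width: 0.0151
```

```bash
python3 -m jog '[{"dx":0.007,"dy":0,"dz":0,"turn":0,"claw":1},{"dx":0,"dy":0,"dz":0,"turn":0,"claw":1}]';python3 -m jog '[{"dx":0.006,"dy":0,"dz":0,"turn":0,"claw":1},{"dx":0,"dy":0,"dz":0,"turn":0,"claw":1}]';python3 -m jog '[{"dx":0.005,"dy":0,"dz":0,"turn":0,"claw":1},{"dx":0,"dy":0,"dz":0,"turn":0,"claw":1}]'
```

```text
time: 12.82
tcp_pos: [0.5241, 0.1137, 0.0398]
tcp_rot: [-0.422, 0.567, 0.422, 0.567]
ft_force: [0.4, 0.5, -0.9]
grip_width: 0.0147
time: 12.98
tcp_pos: [0.5241, 0.1137, 0.0389]
tcp_rot: [-0.422, 0.567, 0.422, 0.567]
ft_force: [0.1, 1.6, -2.4]
grip_width: 0.0152
time: 13.15
tcp_pos: [0.5241, 0.1137, 0.0382]
tcp_rot: [-0.422, 0.567, 0.422, 0.567]
ft_force: [0.7, -0.3, -1.3]
grip_width: 0.0151
```

```bash
for i in 1 ; do python3 -m jog '[{"dx":0.005,"dy":0,"dz":0,"turn":0,"claw":1},{"dx":0,"dy":0,"dz":0,"turn":0,"claw":1}]'; done;  python3 -m jog '[{"dx":0.005,"dy":0,"dz":0,"turn":0,"claw":1},{"dx":0,"dy":0,"dz":0,"turn":0,"claw":1}]'; python3 -m jog '[{"dx":0.004,"dy":0,"dz":0,"turn":0,"claw":1},{"dx":0,"dy":0,"dz":0,"turn":0,"claw":1}]'
```

```text
time: 13.32
tcp_pos: [0.5242, 0.1137, 0.0381]
tcp_rot: [-0.422, 0.567, 0.422, 0.567]
ft_force: [-2.1, 0.2, 6.3]
grip_width: 0.0147
time: 13.48
tcp_pos: [0.5242, 0.1137, 0.0381]
tcp_rot: [-0.422, 0.567, 0.422, 0.567]
ft_force: [-5.4, 0.4, 17.0]
grip_width: 0.015
time: 13.65
tcp_pos: [0.5242, 0.1137, 0.0381]
tcp_rot: [-0.422, 0.567, 0.422, 0.567]
ft_force: [-8.2, -1.0, 24.7]
grip_width: 0.0151
```

```bash
python3 -m jog '[{"dx":-0.0045,"dy":0,"dz":0,"turn":0,"claw":1},{"dx":0,"dy":0,"dz":0,"turn":0,"claw":1},{"dx":0,"dy":0,"dz":0,"turn":0,"claw":1},{"dx":0,"dy":0,"dz":0,"turn":0,"claw":1},{"dx":0,"dy":0,"dz":0,"turn":0,"claw":1},{"dx":0,"dy":0,"dz":0,"turn":0,"claw":1},{"dx":0,"dy":0,"dz":0,"turn":0,"claw":1}]'
python3 - <<'E'
from h import *
rel(.5245,.113,.045,-.2915+np.pi/2)
d=snap("wrist","w17"); s=snap("scene","s17"); crop(s,"s17c",295,120,385,220,6)
E
```

```text
time: 14.23
tcp_pos: [0.5242, 0.1137, 0.0381]
tcp_rot: [-0.422, 0.567, 0.422, 0.567]
ft_force: [-5.0, -0.1, 15.3]
grip_width: 0.0153
t 14.23 tcp [0.5242 0.1137 0.0381] F [-5.  -0.1 15.3] w 0.0153 q6 0.37
shift mm [-6.9 -0.5 -0.6] units [-0.0462 -0.0035 -0.0038] tool x [ 5.e-04 -1.e-04 -1.e+00] z yaw 1.2796
world yaw change -0.0003  turn units (about tool x, down => -) 0.0003 other -3.9997
```

View pics/w17.png

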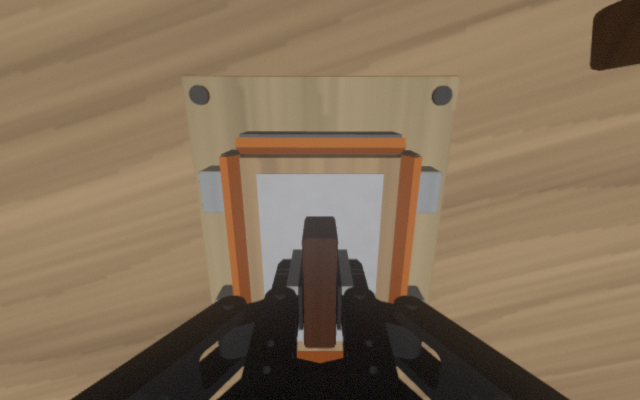

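View pics/s17c.png

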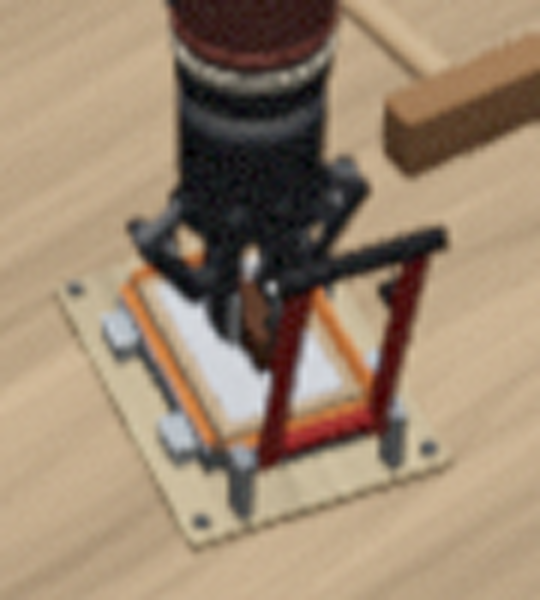

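```bash
python3 -m jog '[{"dx":-0.004,"dy":0,"dz":0,"turn":0,"claw":1},{"dx":-0.003,"dy":0,"dz":0,"turn":0,"claw":1},{"dx":0,"dy":0,"dz":0,"turn":0,"claw":1},{"dx":0,"dy":0,"dz":0,"turn":0,"claw":0.5},{"dx":0,"dy":0,"dz":0,"turn":0,"claw":0.5},{"dx":0,"dy":0,"dz":0,"turn":0,"claw":0.5},{"dx":0,"dy":0,"dz":0,"turn":0,"claw":0.5},{"dx":0,"dy":0,"dz":0,"turn":0,"claw":0.5}]'
```

```text
time: 15.0
tcp_pos: [0.5241, 0.1137, 0.038]
tcp_rot: [-0.422, 0.567, 0.422, 0.567]
ft_force: [-1.0, -0.3, -0.7]
grip_width: 0.0429
```

```bash
python3 -m jog '[{"dx":-0.05,"dy":0,"dz":0,"turn":0,"claw":0.5},{"dx":-0.15,"dy":0,"dz":0,"turn":0,"claw":0.5},{"dx":-0.25,"dy":0,"dz":0,"turn":0,"claw":1},{"dx":-0.25,"dy":0,"dz":0,"turn":0,"claw":1},{"dx":-0.25,"dy":0,"dz":0,"turn":0,"claw":1},{"dx":-0.25,"dy":0,"dz":0,"turn":0,"claw":1},{"dx":-0.25,"dy":0,"dz":0,"turn":0,"claw":1},{"dx":-0.2,"dy":0,"dz":0,"turn":0,"claw":1},{"dx":-0.1,"dy":0,"dz":0,"turn":0,"claw":1},{"dx":0,"dy":0,"dz":0,"turn":0,"claw":1},{"dx":0,"dy":0,"dz":0,"turn":0,"claw":1}]'
python3 - <<'E'
from h import *
rel(.664,.071,.30,-.2915+np.pi/2)
d=snap("wrist","w18"); s=snap("scene","s18"); crop(s,"s18c",295,120,385,220,6)
t=snap("top","t18"); crop(t,"t18c",225,150,325,275,4.6)
E
```

```text
time: 15.92
tcp_pos: [0.5244, 0.1137, 0.3014]
tcp_rot: [-0.422, 0.567, 0.422, 0.568]
ft_force: [0.6, 0.2, -0.2]
grip_width: -0.0001
t 15.92 tcp [0.5244 0.1137 0.3014] F [ 0.6  0.2 -0.2] w -0.0001 q6 0.37
shift mm [   1.7 -145.9   -0.8] units [ 0.0111 -0.973  -0.0056] tool x [ 1.9e-03  2.0e-04 -1.0e+00] z yaw 1.2795
world yaw change -0.0002  turn units (about tool x, down => -) 0.0002 other -3.9998
```

View pics/w18.png

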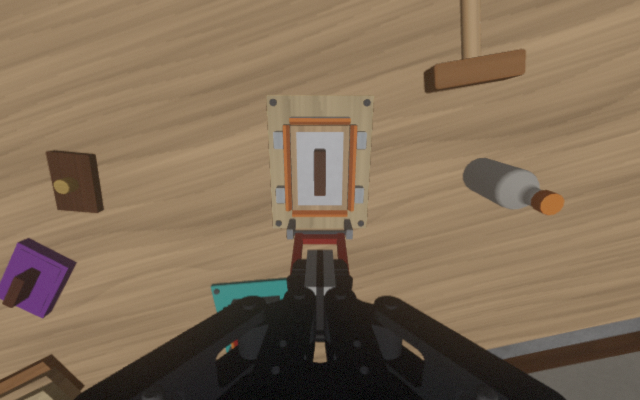

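View pics/s18c.png

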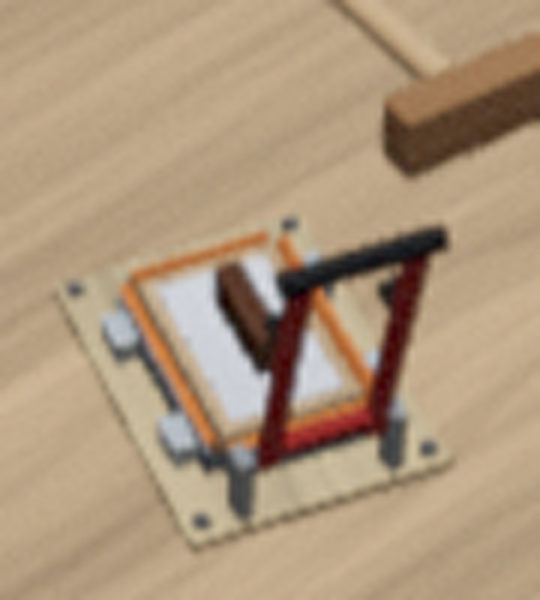

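View pics/t18c.png

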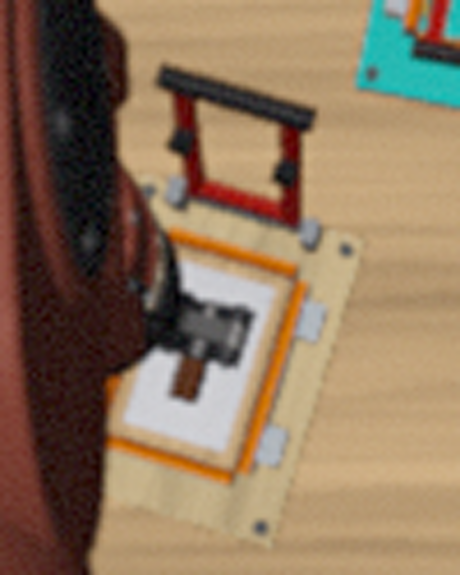

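```bash
cat >> h.py <<'E'
JX,JY,JA=.5252,.1132,-.2915
def jw(x,y,z): return [JX+np.cos(JA)*x-np.sin(JA)*y, JY+np.sin(JA)*x+np.cos(JA)*y, z]
def barp(deg,y=0):
    a=np.radians(deg); return jw(.09-.168*np.cos(a)+.003*np.sin(a), y, .048+.168*np.sin(a)+.003*np.cos(a))
E
python3 - <<'E'
from h import *
t=snap("top","t19");s=snap("scene","s19")
to=unc([(160,75),(314,120)],225,150,4.6); so=unc([(440,240),(290,285)],295,120,6)
for a in range(96,110,2):
    print(a,(proj(t,[barp(a,.042),barp(a,-.042)])-to).round(1).tolist(),(proj(s,[barp(a,.042),barp(a,-.042)])-so).round(1).tolist())
for a in (100,104): print(barp(a))
E
```

```text
96 [[-3.1, 5.4], [-2.8, 5.7]] [[-2.3, -5.2], [-4.6, -4.4]]
98 [[-2.2, 3.2], [-2.0, 3.5]] [[-1.4, -3.6], [-3.8, -2.8]]
100 [[-1.4, 1.0], [-1.3, 1.3]] [[-0.5, -2.0], [-2.9, -1.1]]
102 [[-0.6, -1.1], [-0.5, -0.9]] [[0.3, -0.4], [-2.1, 0.6]]
104 [[0.2, -3.2], [0.2, -3.0]] [[1.2, 1.3], [-1.3, 2.3]]
106 [[1.0, -5.2], [0.9, -5.1]] [[2.1, 3.1], [-0.4, 4.1]]
108 [[1.8, -7.2], [1.6, -7.1]] [[2.9, 4.8], [0.4, 5.9]]
[np.float64(0.6421752381469938), np.float64(0.07810191965039145), np.float64(0.21292675797305016)]
[np.float64(0.6531196490283906), np.float64(0.074818080962996), np.float64(0.21028391632756843)]
```

```bash
python3 - <<'E'
from h import *
rel(*jw(.158,0,.30))
E
python3 -m jog '[{"dx":0,"dy":-0.15,"dz":-0.005,"turn":0,"claw":1},{"dx":0,"dy":-0.2,"dz":0,"turn":0,"claw":1},{"dx":0,"dy":-0.2,"dz":0,"turn":0,"claw":1},{"dx":0,"dy":-0.2,"dz":0,"turn":0,"claw":1},{"dx":0,"dy":-0.2,"dz":0,"turn":0,"claw":1},{"dx":0,"dy":-0.1,"dz":0,"turn":0,"claw":1},{"dx":0,"dy":0,"dz":0,"turn":0,"claw":1},{"dx":0,"dy":0,"dz":0,"turn":0,"claw":1},{"dx":0,"dy":0,"dz":0,"turn":0,"claw":1}]'
python3 - <<'E'
from h import *
rel(*jw(.158,0,.195))
d=snap("wrist","w20"); s=snap("scene","s20"); crop(s,"s20c",295,90,415,220,4.5)
E
```

```text
t 16.17 tcp [0.5235 0.1136 0.2994] F [-0.8  0.2 -0.6] w 0.0002 q6 0.37
shift mm [  -1.  -159.8    0. ] units [-6.4000e-03 -1.0651e+00  2.0000e-04] tool x [-2.2e-03 -2.0e-04 -1.0e+00] z yaw 1.2795
time: 16.92
tcp_pos: [0.6741, 0.0679, 0.2998]
tcp_rot: [-0.422, 0.568, 0.423, 0.567]
ft_force: [0.2, -0.1, 0.2]
grip_width: -0.0001
t 16.92 tcp [0.6741 0.0679 0.2998] F [ 0.2 -0.1  0.2] w -0.0001 q6 0.28
shift mm [104.8  -2.5   0.6] units [ 0.6988 -0.0167  0.0039] tool x [-1.5e-03  1.0e-04 -1.0e+00] z yaw 1.2796
```

View pics/w20.png

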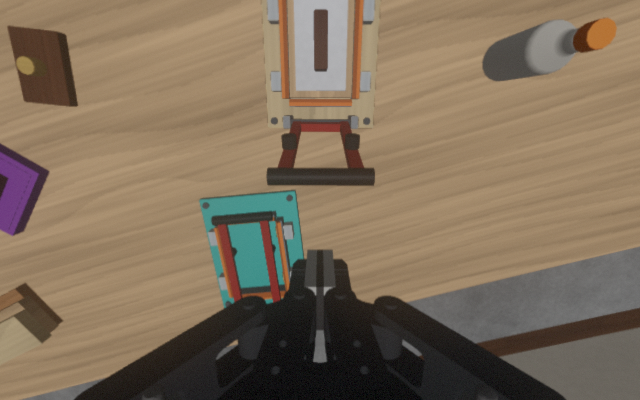

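View pics/s20c.png

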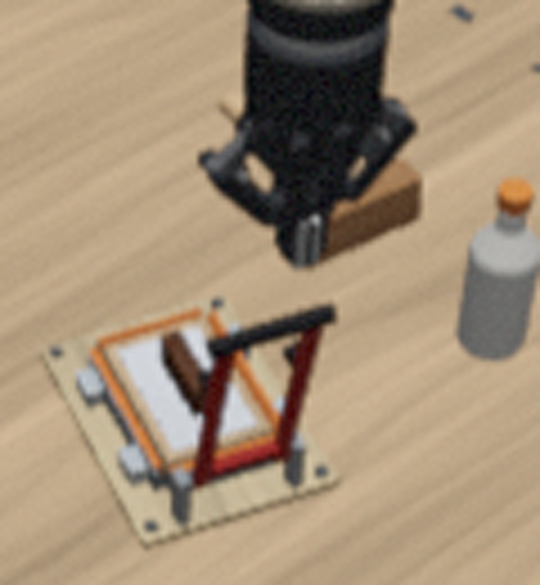

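```bash
python3 - <<'E'
from h import *
d=snap("wrist","w21")
q=back(d,[(321,176.5)],.212)[0]; v=np.array(q[:2])-[JX,JY]; c,s=np.cos(JA),np.sin(JA)
print("bar jig",c*v[0]+s*v[1],-s*v[0]+c*v[1]); p=manip.read_state()["tcp_pos"]; v=p[:2]-[JX,JY]; print("tcp jig",c*v[0]+s*v[1],-s*v[0]+c*v[1])
E
```

```text
bar jig 0.12536819211093048 0.0016602250486108042
tcp jig 0.15558849959906373 -0.00033575634269639165
```

```bash
python3 -m jog '[{"dx":0.1,"dy":0,"dz":0.005,"turn":0,"claw":1},{"dx":0.2,"dy":0,"dz":0,"turn":0,"claw":1},{"dx":0.2,"dy":0,"dz":0,"turn":0,"claw":1},{"dx":0.15,"dy":0,"dz":0,"turn":0,"claw":1},{"dx":0.05,"dy":0,"dz":0,"turn":0,"claw":1},{"dx":0,"dy":0,"dz":0,"turn":0,"claw":1},{"dx":0,"dy":0,"dz":0,"turn":0,"claw":1},{"dx":0,"dy":0,"dz":0,"turn":0,"claw":1}]'
python3 - <<'E'
from h import *
rel(*jw(.158,0,.195))
s=snap("scene","s22"); crop(s,"s22c",295,90,415,220,4.5)
for a in range(100,20,-8):
    b=np.radians(a); print(a, "bar jig x",round(.09-.168*np.cos(b)+.003*np.sin(b),4),"z",round(.048+.168*np.sin(b)+.003*np.cos(b),4))
E
```

```text
time: 17.73
tcp_pos: [0.6759, 0.0686, 0.1977]
tcp_rot: [-0.423, 0.566, 0.422, 0.568]
ft_force: [1.0, -0.2, 0.8]
grip_width: 0.0001
t 17.73 tcp [0.6759 0.0686 0.1977] F [ 1.  -0.2  0.8] w 0.0001 q6 0.28
shift mm [ 2.7 -0.8 -0.6] units [ 0.018  -0.0052 -0.0038] tool x [ 0.003 -0.    -1.   ] z yaw 1.2796
100 bar jig x 0.1221 z 0.2129
92 bar jig x 0.0989 z 0.2158
84 bar jig x 0.0754 z 0.2154
76 bar jig x 0.0523 z 0.2117
68 bar jig x 0.0298 z 0.2049
60 bar jig x 0.0086 z 0.195
52 bar jig x -0.0111 z 0.1822
44 bar jig x -0.0288 z 0.1669
36 bar jig x -0.0442 z 0.1492
28 bar jig x -0.0569 z 0.1295
```

View pics/s22c.png

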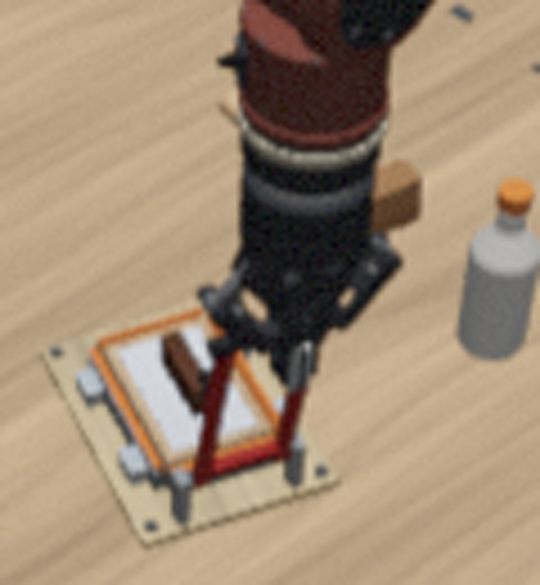

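```bash
python3 -m jog '[{"dx":0,"dy":0.05,"dz":0,"turn":0,"claw":1},{"dx":0,"dy":0.05,"dz":0,"turn":0,"claw":1},{"dx":0,"dy":0.05,"dz":0,"turn":0,"claw":1},{"dx":0,"dy":0.05,"dz":0,"turn":0,"claw":1}]'
python3 -m jog '[{"dx":0,"dy":0.06,"dz":0,"turn":0,"claw":1},{"dx":0,"dy":0.06,"dz":0,"turn":0,"claw":1}]'
```

```text
time: 18.12
tcp_pos: [0.6465, 0.0772, 0.1966]
tcp_rot: [-0.423, 0.567, 0.422, 0.568]
ft_force: [2.8, -0.6, 1.0]
grip_width: -0.0002
time: 18.28
tcp_pos: [0.6287, 0.0825, 0.1962]
tcp_rot: [-0.422, 0.567, 0.422, 0.568]
ft_force: [2.2, -0.1, 1.6]
grip_width: -0.0003
```

```bash
python3 -m jog '[{"dx":0,"dy":0.08,"dz":0,"turn":0,"claw":1},{"dx":0.009,"dy":0.08,"dz":0,"turn":0,"claw":1},{"dx":0.015,"dy":0.08,"dz":0,"turn":0,"claw":1},{"dx":0.02,"dy":0.08,"dz":0,"turn":0,"claw":1},{"dx":0.027,"dy":0.08,"dz":0,"turn":0,"claw":1}]'
python3 -m jog '[{"dx":0.035,"dy":0.08,"dz":0,"turn":0,"claw":1},{"dx":0.04,"dy":0.08,"dz":0,"turn":0,"claw":1},{"dx":0.053,"dy":0.08,"dz":0,"turn":0,"claw":1},{"dx":0.06,"dy":0.08,"dz":0,"turn":0,"claw":1}]'
python3 -m jog '[{"dx":0.01,"dy":0.02,"dz":0,"turn":0,"claw":1},{"dx":0,"dy":0,"dz":0,"turn":0,"claw":1},{"dx":0,"dy":0,"dz":0,"turn":0,"claw":1}]'
python3 - <<'E'
from h import *
rel(*jw(-.011,0,.15))
d=snap("wrist","w23"); s=snap("scene","s23"); crop(s,"s23c",295,90,415,220,4.5)
E
```

```text
time: 18.7
tcp_pos: [0.5709, 0.0998, 0.1855]
tcp_rot: [-0.422, 0.567, 0.422, 0.568]
ft_force: [1.1, -0.2, 0.6]
grip_width: -0.0
time: 19.03
tcp_pos: [0.5249, 0.1136, 0.1571]
tcp_rot: [-0.422, 0.567, 0.422, 0.568]
ft_force: [2.1, 0.8, -0.4]
grip_width: 0.0
time: 19.28
tcp_pos: [0.523, 0.1142, 0.1558]
tcp_rot: [-0.422, 0.567, 0.422, 0.567]
ft_force: [0.1, 0.0, 1.2]
grip_width: -0.0003
t 19.28 tcp [0.523  0.1142 0.1558] F [0.1 0.  1.2] w -0.0003 q6 0.37
shift mm [ 5.8  8.6 -0.3] units [ 0.0385  0.0573 -0.0019] tool x [ 7.e-04  1.e-04 -1.e+00] z yaw 1.2797
```

View pics/w23.png

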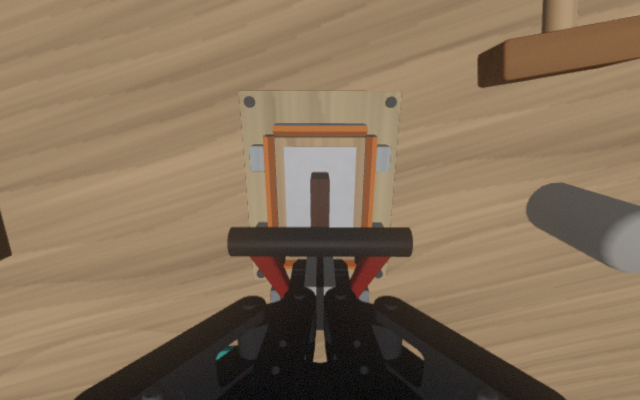

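View pics/s23c.png

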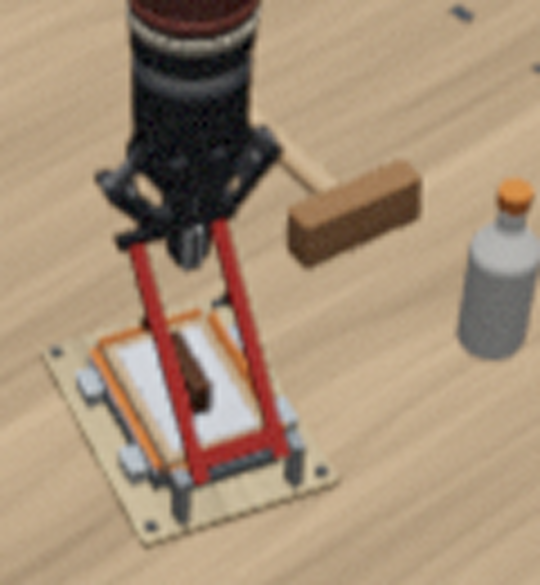

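```bash
python3 -m jog '[{"dx":0,"dy":-0.03,"dz":0,"turn":0,"claw":1},{"dx":-0.1,"dy":0,"dz":0,"turn":0,"claw":1},{"dx":-0.2,"dy":0,"dz":0,"turn":0,"claw":1},{"dx":-0.07,"dy":0,"dz":0,"turn":0,"claw":1},{"dx":0,"dy":0,"dz":0,"turn":0,"claw":1},{"dx":0,"dy":0.08,"dz":0,"turn":0,"claw":1},{"dx":0,"dy":0.08,"dz":0,"turn":0,"claw":1},{"dx":0,"dy":0,"dz":0,"turn":0,"claw":1},{"dx":0,"dy":0,"dz":0,"turn":0,"claw":1},{"dx":0,"dy":0,"dz":0,"turn":0,"claw":1}]'
python3 - <<'E'
from h import *
rel(*jw(-.021,0,.20))
d=snap("wrist","w24"); s=snap("scene","s24"); crop(s,"s24c",295,90,415,220,4.5)
E
```

```text
time: 20.22
tcp_pos: [0.5046, 0.1195, 0.2104]
tcp_rot: [-0.422, 0.567, 0.422, 0.567]
ft_force: [-1.1, 0.0, -0.0]
grip_width: 0.0001
t 20.22 tcp [0.5046 0.1195 0.2104] F [-1.1  0.  -0. ] w 0.0001 q6 0.38
shift mm [10.4 -0.5 -0.2] units [ 0.0692 -0.0034 -0.0011] tool x [ 1.e-04 -1.e-04 -1.e+00] z yaw 1.2794
```

View pics/w24.png

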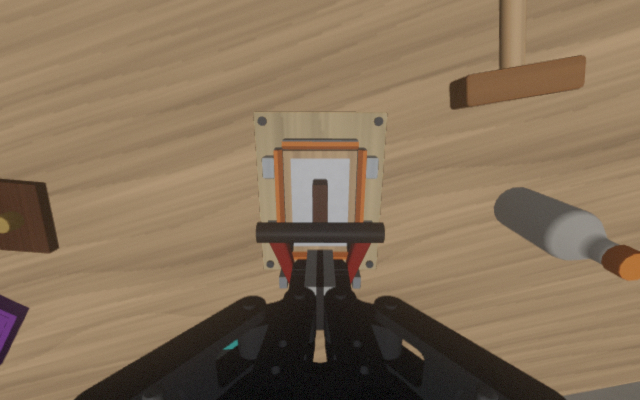

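View pics/s24c.png

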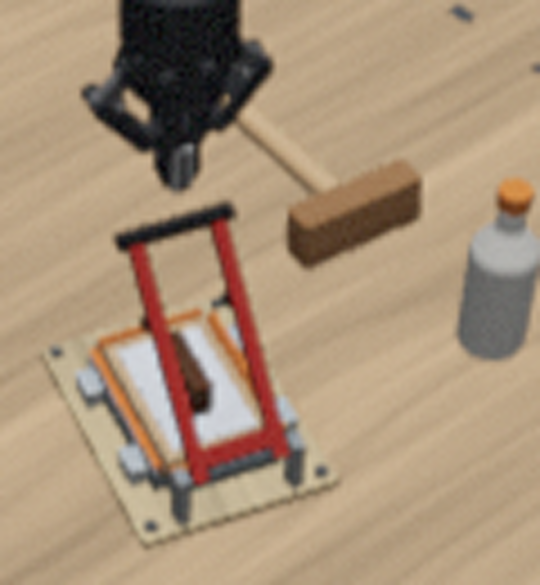

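```bash
python3 - <<'E'
from h import *
d=snap("wrist","w25"); c,s=np.cos(JA),np.sin(JA)
J=lambda q:(c*(q[0]-JX)+s*(q[1]-JY),-s*(q[0]-JX)+c*(q[1]-JY))
for a in range(40,56,2):
    b=barp(a); print(a,np.round(J(b),4),round(b[2],4),proj(d,[b]).round(1))
p=manip.read_state()["tcp_pos"];print("tcp",np.round(J(p),4),p[2],proj(d,[p]))
E
```

```text
40 [-0.0368  0.    ] 0.1583 [[318.1 209. ]]
42 [-0.0328  0.    ] 0.1626 [[318.1 216.5]]
44 [-0.0288  0.    ] 0.1669 [[318.1 224.3]]
46 [-0.0245  0.    ] 0.1709 [[318.  232.5]]
48 [-0.0202  0.    ] 0.1749 [[318.  240.9]]
50 [-0.0157  0.    ] 0.1786 [[318.  249.7]]
52 [-0.0111 -0.    ] 0.1822 [[318.  258.7]]
54 [-0.0063  0.    ] 0.1857 [[318.  267.9]]
tcp [-0.0216  0.0001] 0.21045773673809126 [[317.9678477  266.67756582]]
```

```bash
python3 -m jog '[{"dx":0.1,"dy":0.02,"dz":0,"turn":0,"claw":1},{"dx":0.1,"dy":0,"dz":0,"turn":0,"claw":1},{"dx":0,"dy":0,"dz":0,"turn":0,"claw":1},{"dx":0.01,"dy":0,"dz":0,"turn":0,"claw":1},{"dx":0,"dy":0,"dz":0,"turn":0,"claw":1}]'
python3 -m jog '[{"dx":0.015,"dy":0,"dz":0,"turn":0,"claw":1},{"dx":0,"dy":0,"dz":0,"turn":0,"claw":1}]'
python3 - <<'E'
from h import *
f=lambda a:np.array([.09-.168*np.cos(np.radians(a))+.003*np.sin(np.radians(a)),.048+.168*np.sin(np.radians(a))+.003*np.cos(np.radians(a))])
A=[46,43,40,36,32,28,24,20,16,12,8,5,3,1,0,-1]
for a,b in zip(A,A[1:]):
    d=f(b)-f(a); print(a,b,"dx",round(-d[1]/.15,3),"dy",round(-d[0]/.15,3),"ztop",round(f(b)[1]+.007,4))
E
```

```text
time: 20.78
tcp_pos: [0.5015, 0.1205, 0.1795]
tcp_rot: [-0.422, 0.567, 0.422, 0.567]
ft_force: [0.1, 0.3, 0.5]
grip_width: 0.0
time: 20.95
tcp_pos: [0.5016, 0.1207, 0.1773]
tcp_rot: [-0.422, 0.567, 0.422, 0.568]
ft_force: [-0.3, 0.6, 0.6]
grip_width: -0.0001
46 43 dx 0.041 dy 0.042 ztop 0.1718
43 40 dx 0.043 dy 0.04 ztop 0.1653
40 36 dx 0.061 dy 0.049 ztop 0.1562
36 32 dx 0.064 dy 0.045 ztop 0.1466
32 28 dx 0.067 dy 0.04 ztop 0.1365
28 24 dx 0.07 dy 0.036 ztop 0.1261
24 20 dx 0.072 dy 0.031 ztop 0.1153
20 16 dx 0.074 dy 0.025 ztop 0.1042
16 12 dx 0.076 dy 0.02 ztop 0.0929
12 8 dx 0.077 dy 0.015 ztop 0.0814
8 5 dx 0.058 dy 0.008 ztop 0.0726
5 3 dx 0.039 dy 0.003 ztop 0.0668
3 1 dx 0.039 dy 0.002 ztop 0.0609
1 0 dx 0.02 dy 0.001 ztop 0.058
0 -1 dx 0.02 dy 0.0 ztop 0.0551
```

```bash
python3 -m jog '[{"dx":0.013,"dy":0.005,"dz":0,"turn":0,"claw":1},{"dx":0.013,"dy":0.01,"dz":0,"turn":0,"claw":1},{"dx":0.02,"dy":0.02,"dz":0,"turn":0,"claw":1}]'
python3 -m jog '[{"dx":0.041,"dy":0.04,"dz":0,"turn":0,"claw":1},{"dx":0.043,"dy":0.04,"dz":0,"turn":0,"claw":1}]'
python3 - <<'E'
from h import *
rel(*jw(-.0368,0,.1653))
d=snap("wrist","w26"); s=snap("scene","s26"); crop(s,"s26c",295,90,415,220,4.5)
E
```

```text
time: 21.2
tcp_pos: [0.4961, 0.1222, 0.1702]
tcp_rot: [-0.422, 0.567, 0.422, 0.567]
ft_force: [-2.4, 0.9, 2.7]
grip_width: -0.0
time: 21.37
tcp_pos: [0.4844, 0.1256, 0.1569]
tcp_rot: [-0.422, 0.567, 0.422, 0.568]
ft_force: [0.0, -0.6, 0.5]
grip_width: -0.0004
t 21.37 tcp [0.4844 0.1256 0.1569] F [ 0.  -0.6  0.5] w -0.0004 q6 0.4
shift mm [-8.4 -5.8 -0.2] units [-0.0557 -0.0389 -0.0013] tool x [ 7.e-04 -1.e-04 -1.e+00] z yaw 1.2793
```

View pics/w26.png

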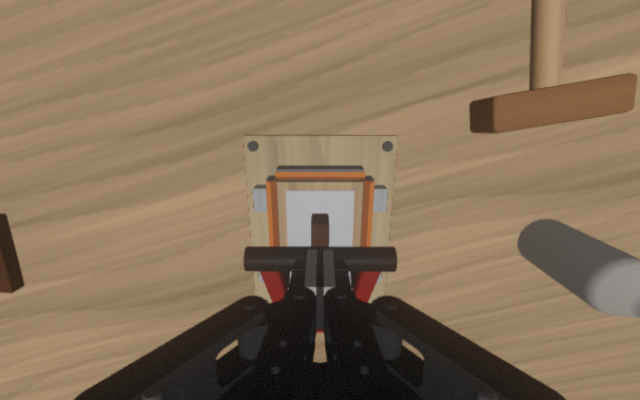

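View pics/s26c.png

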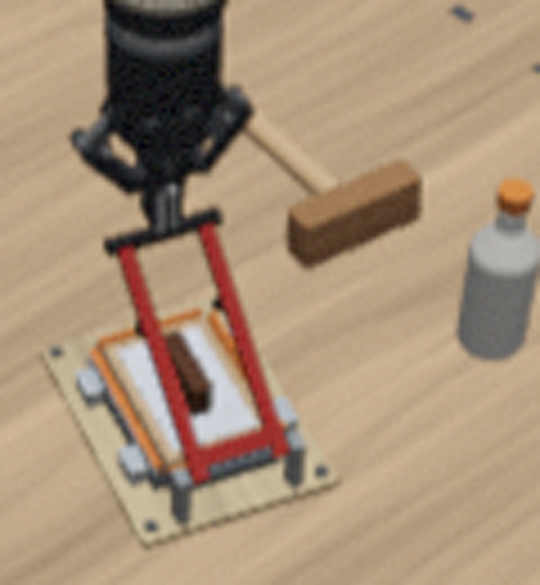

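```bash
python3 -m jog '[{"dx":0.064,"dy":0.045,"dz":0,"turn":0,"claw":1},{"dx":0.067,"dy":0.04,"dz":0,"turn":0,"claw":1},{"dx":0.07,"dy":0.036,"dz":0,"turn":0,"claw":1},{"dx":0.072,"dy":0.031,"dz":0,"turn":0,"claw":1}]'
python3 -m jog '[{"dx":0.074,"dy":0.025,"dz":0,"turn":0,"claw":1},{"dx":0.076,"dy":0.02,"dz":0,"turn":0,"claw":1},{"dx":0.03,"dy":0.005,"dz":0,"turn":0,"claw":1},{"dx":0,"dy":0,"dz":0,"turn":0,"claw":1}]'
python3 - <<'E'
from h import *
rel(*jw(-.073,0,.0929))
d=snap("wrist","w27"); s=snap("scene","s27"); crop(s,"s27c",295,90,415,220,4.5)
E
```

```text
time: 21.8
tcp_pos: [0.4625, 0.1322, 0.116]
tcp_rot: [-0.422, 0.567, 0.422, 0.567]
ft_force: [-0.0, -0.1, 0.4]
grip_width: 0.0002
time: 22.13
tcp_pos: [0.4548, 0.1341, 0.0886]
tcp_rot: [-0.422, 0.568, 0.422, 0.567]
ft_force: [-0.6, 0.2, -0.6]
grip_width: -0.0004
t 22.13 tcp [0.4548 0.1341 0.0886] F [-0.6  0.2 -0.6] w -0.0004 q6 0.42
shift mm [-4.3 -0.4  0.2] units [-0.0286 -0.0028  0.0012] tool x [-1.7e-03 -4.0e-04 -1.0e+00] z yaw 1.2796
```

View pics/w27.png

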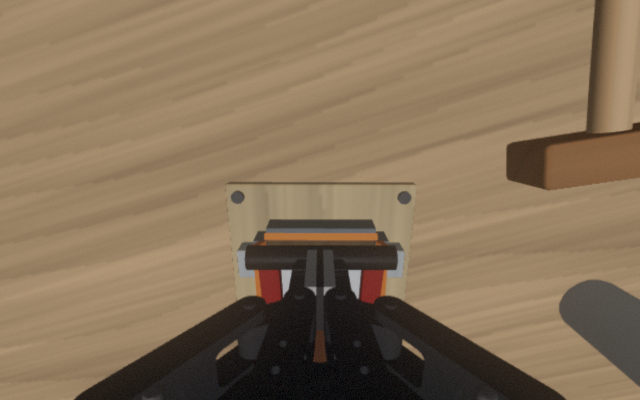

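View pics/s27c.png

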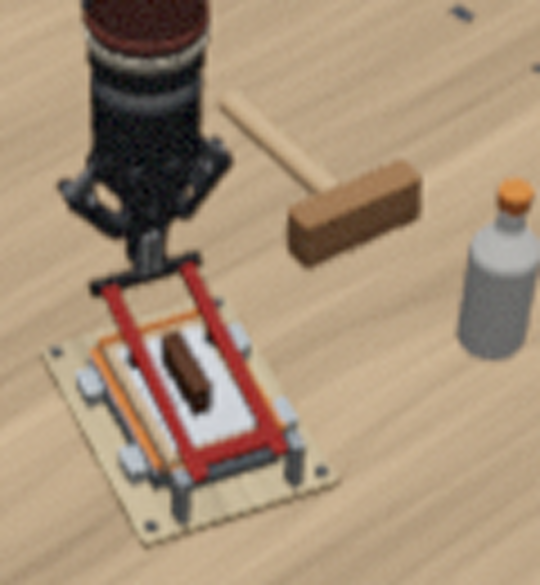

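```bash
python3 -m jog '[{"dx":0.04,"dy":0.008,"dz":0,"turn":0,"claw":1},{"dx":0.04,"dy":0.006,"dz":0,"turn":0,"claw":1},{"dx":0.04,"dy":0.004,"dz":0,"turn":0,"claw":1},{"dx":0.03,"dy":0.002,"dz":0,"turn":0,"claw":1},{"dx":0,"dy":0,"dz":0,"turn":0,"claw":1}]'
python3 -m jog '[{"dx":0.01,"dy":0,"dz":0,"turn":0,"claw":1},{"dx":0,"dy":0,"dz":0,"turn":0,"claw":1}]'
python3 -m jog '[{"dx":0.01,"dy":0,"dz":0,"turn":0,"claw":1},{"dx":0,"dy":0,"dz":0,"turn":0,"claw":1}]'
```

```text
time: 22.65
tcp_pos: [0.4519, 0.135, 0.0659]
tcp_rot: [-0.422, 0.568, 0.422, 0.567]
ft_force: [-0.3, -0.3, -0.0]
grip_width: 0.0001
time: 22.82
tcp_pos: [0.4526, 0.1351, 0.0653]
tcp_rot: [-0.422, 0.567, 0.422, 0.567]
ft_force: [-0.2, 0.0, -0.6]
grip_width: 0.0
time: 22.98
tcp_pos: [0.4528, 0.1351, 0.0639]
tcp_rot: [-0.422, 0.567, 0.422, 0.567]
ft_force: [-0.5, 0.2, -0.2]
grip_width: -0.0002
```

```bash
python3 -m jog '[{"dx":0.01,"dy":0,"dz":0,"turn":0,"claw":1},{"dx":0,"dy":0,"dz":0,"turn":0,"claw":1}]'
python3 -m jog '[{"dx":0.008,"dy":0,"dz":0,"turn":0,"claw":1},{"dx":0,"dy":0,"dz":0,"turn":0,"claw":1}]'
python3 -m jog '[{"dx":0.006,"dy":0,"dz":0,"turn":0,"claw":1},{"dx":0,"dy":0,"dz":0,"turn":0,"claw":1}]'
```

```text
time: 23.15
tcp_pos: [0.4527, 0.1351, 0.0624]
tcp_rot: [-0.422, 0.567, 0.422, 0.567]
ft_force: [-0.3, -0.2, -1.1]
grip_width: -0.0002
time: 23.32
tcp_pos: [0.4527, 0.1351, 0.0612]
tcp_rot: [-0.422, 0.567, 0.422, 0.567]
ft_force: [0.0, 0.1, -0.4]
grip_width: 0.0
time: 23.48
tcp_pos: [0.4527, 0.1351, 0.0603]
tcp_rot: [-0.422, 0.567, 0.422, 0.567]
ft_force: [-0.1, -0.6, -0.4]
grip_width: -0.0
```

```bash
python3 - <<'E'
from h import *
d=snap("wrist","w28"); s=snap("scene","s28"); crop(s,"s28c",295,90,415,220,4.5)
E
python3 -m jog '[{"dx":0.006,"dy":0,"dz":0,"turn":0,"claw":1},{"dx":0,"dy":0,"dz":0,"turn":0,"claw":1}]'
python3 -m jog '[{"dx":0.005,"dy":0,"dz":0,"turn":0,"claw":1},{"dx":0,"dy":0,"dz":0,"turn":0,"claw":1}]'
```

```text
time: 23.75
tcp_pos: [0.4529, 0.1352, 0.0595]
tcp_rot: [-0.422, 0.567, 0.422, 0.567]
ft_force: [-0.1, -1.1, 2.1]
grip_width: 0.0002
time: 23.92
tcp_pos: [0.4529, 0.1351, 0.0593]
tcp_rot: [-0.422, 0.567, 0.422, 0.567]
ft_force: [-2.6, 0.3, 10.5]
grip_width: -0.0002
```

View pics/w28.png

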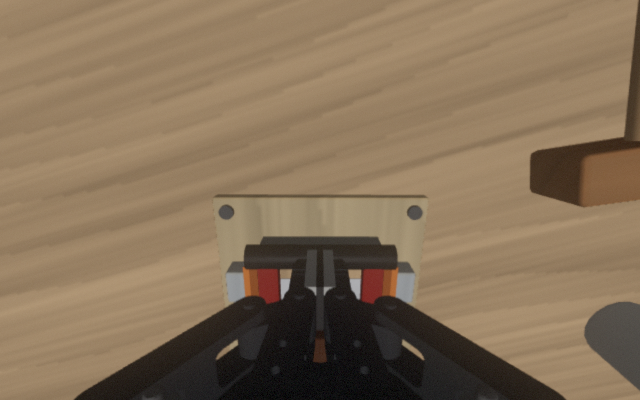

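View pics/s28c.png

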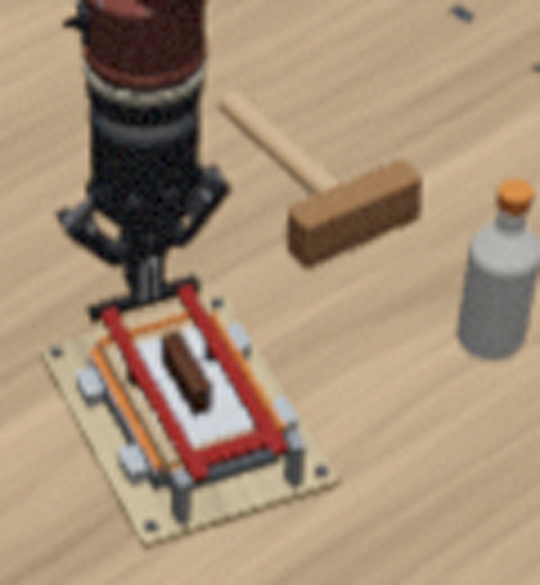

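```bash
python3 -m jog '[{"dx":0,"dy":0,"dz":0,"turn":0,"claw":1},{"dx":0,"dy":0,"dz":0,"turn":0,"claw":1},{"dx":0,"dy":0,"dz":0,"turn":0,"claw":1}]'
python3 -m jog '[{"dx":0,"dy":0,"dz":0,"turn":0,"claw":1},{"dx":0,"dy":0,"dz":0,"turn":0,"claw":1},{"dx":0,"dy":0,"dz":0,"turn":0,"claw":1}]'
```

```text
time: 24.17
tcp_pos: [0.4529, 0.1351, 0.0593]
tcp_rot: [-0.422, 0.567, 0.422, 0.567]
ft_force: [-2.4, -0.0, 9.9]
grip_width: 0.0003
time: 24.42
tcp_pos: [0.4528, 0.1352, 0.0593]
tcp_rot: [-0.422, 0.567, 0.422, 0.567]
ft_force: [-2.6, -0.1, 10.3]
grip_width: -0.0001
```

Steady at about 10 N for 0.5 s. Now I back off straight up and check.

```bash
python3 -m jog '[{"dx":-0.01,"dy":0,"dz":0,"turn":0,"claw":1},{"dx":-0.03,"dy":0,"dz":0,"turn":0,"claw":1},{"dx":-0.1,"dy":0,"dz":0,"turn":0,"claw":1},{"dx":-0.2,"dy":0,"dz":0,"turn":0,"claw":1},{"dx":-0.25,"dy":0,"dz":0,"turn":0,"claw":1},{"dx":-0.25,"dy":0,"dz":0,"turn":0,"claw":1},{"dx":-0.2,"dy":0,"dz":0,"turn":0,"claw":1},{"dx":-0.05,"dy":0,"dz":0,"turn":0,"claw":1},{"dx":0,"dy":0,"dz":0,"turn":0,"claw":1},{"dx":0,"dy":0,"dz":0,"turn":0,"claw":1},{"dx":0,"dy":0,"dz":0,"turn":0,"claw":1}]'
python3 - <<'E'
from h import *
d=snap("wrist","w30"); s=snap("scene","s30"); crop(s,"s30c",295,120,385,220,6)
rel(.45,.13,.2)
print(proj(d,[barp(a,y) for a in (0.5,4) for y in (.042,-.042)]).round(1).tolist())
E
```

```text
time: 25.33
tcp_pos: [0.4518, 0.135, 0.2208]
tcp_rot: [-0.422, 0.568, 0.423, 0.567]
ft_force: [0.7, -0.1, 0.4]
grip_width: -0.0004
t 25.43 tcp [0.4518 0.135  0.2207] F [0.4 0.8 0.1] w 0.0001 q6 0.43
shift mm [20.7  0.2 -5.2] units [ 0.138   0.0015 -0.0349] tool x [-2.8e-03 -4.0e-04 -1.0e+00] z yaw 1.2795
[[357.7, 186.5], [280.4, 186.4], [358.9, 189.5], [279.2, 189.4]]
```

View pics/w30.png

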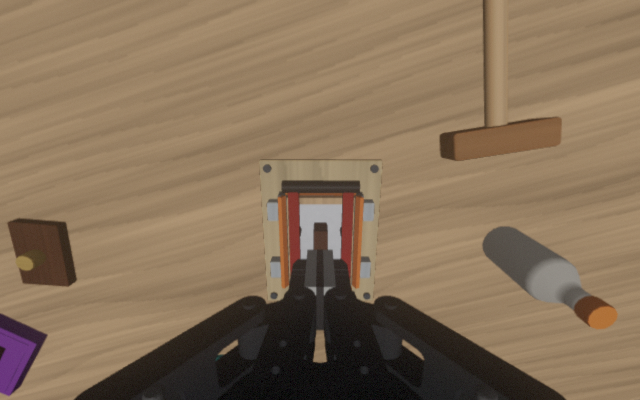

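View pics/s30c.png

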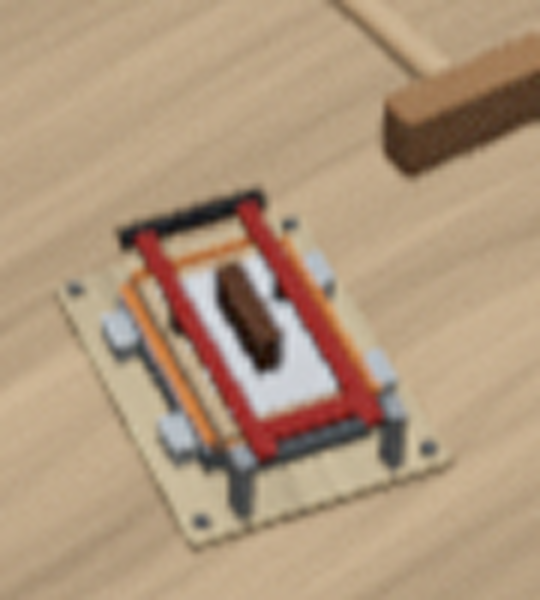

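```bash
python3 -c "
from plant import manip
print(manip.job_done())"
```

```text
the job is handed in; nothing more can be done
None
```

The drawer front is seated in the jig and the red clamp is closed on it. I handed the job in at about 25.5 s of the 72 s allowed. No verdict was reported.

- **Seating:** I lowered the front by its pull into the pocket. It caught on the rollers at about 24 mm, and a measured push of up to about 8 N took it past them. It stopped solidly with its underside about 17 mm up, which is within the bed's range. I held it there at about 15 N for over 0.5 s with the clamp still open. The push briefly read 24.7 N as it came home. That is within the 12 to 25 N allowed and well short of ramming, but more than the 15 N I meant.
- **Clamping:** After letting go of the pull, I pushed the bar over from behind and then pressed it down from above. The bar stopped at the height expected for a front sitting on the bed. I held it at about 10 N for 0.5 s.
- **Last checks:** The final pictures show the clamp closed, with the bar at row 186 of the wrist image against a predicted 186.5. The front looks level in the pocket and the gripper is clear, with the wrist force back to about zero. The walnut piece, mallet and bottle looked undisturbed, but I did not measure where they ended up.
- **One disagreement:** The top and wrist cameras put the jig about 3 mm apart in y. I aligned the front by its position relative to the pocket in the wrist picture instead, and it went in with almost no side force.

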